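Free the rinse basket from the shaker and hang it up to drain

TASK

The rinse basket has finished its run on the shaker: push the orange wedge in beside the shaker's sprung catch so that it holds the catch back off the basket's lug without your hand and leave it there, then lift the basket out by its handle and hang it, level, by the crook in the middle of its handle on the hook of the stand, with the clear dish still in it. Do not disturb the things standing around.

Things in the scene. Friction and masses are not known exactly. Their poses are not given: they have to be found in the camera images.
- shaker: Orbital shaker, fixed: white base under a flat aluminium deck. Origin on the bench under the middle of the basket's nest. Deck top 60 mm above the origin, from x -80 to +80 and y -85 to +165 mm. At yaw 0 its front panel faces -x and the catch is at the +y end. Nest: guides 12 mm high round the basket (a backstop 36 mm high at the -y end), 2 mm play, open above, so the basket lifts straight up.
- catch (a joint): Sprung catch of the shaker, m: 0 shut, grows as it slides to the shaker's +y, at most 0.016. A spring pushes it shut with 2 N at 0, 5 N at 0.012. Shut, its nose overlaps the basket's lug by 8 mm and holds the basket down (do not force it); from 0.009 on the basket is free.
- wedge_gap (a point): Middle of the gap's fixed side, at deck height: on the outer face (facing the shaker's +y) of the dark fixed block, 135 mm to +y of the shaker's origin. The block reaches from x -25 mm (bevelled end) to +20 mm, 30 mm high. The gap between this face and the thumb plate is 6 mm wide with the catch shut; it is open above and at both x ends. The wedge belongs in it, lying on the deck, its straight side on this face, pushed in towards the shaker's +x.
- catch_plate (a point): On the inner face of the catch's upright thumb plate (steel, red pad on its outer side, 34 mm along x, 34 mm high above the deck), at deck height; the plate faces the fixed block, and its edge towards the shaker's -x is bent outward as a lead-in, to x about -28 mm. Moves with the catch (6 mm to the shaker's +y of wedge_gap when shut).
- wedge: Loose orange plastic wedge, 130 long (x), 28 high (z), 60 g, lying on the bench; origin at the centre of its underside, x along its length with the tip at x +65 mm. Straight side at y -9.5 mm all along; the other side is at y +9.5 mm from x -65 to +10 mm (19 mm thick there, parallel; grip it near x -35 mm) and tapers to a 3 mm tip. With its tip some 50 mm beyond wedge_gap the parallel part holds the catch at 0.013.
- wedge_tip (a point): Tip of the wedge, half-way up, 14 mm above its underside.
- basket: Loose stainless wire basket, 140 (y) x 90 (x) x 48 mm (z), about 0.24 kg, standing in the shaker's nest; origin at the centre of its underside. A small steel lug stands out of its +y end, 11 to 14 mm up, to y +84 mm. A fixed wire bail handle runs along y over its middle: straight bar 112 mm above the underside, bent upward to a crook in the middle.
- handle_crook (a point): Centre of the wire at the top of the crook, 121 mm above the basket's underside; wire 7 mm thick, crook 14 mm wide inside along y; window under it 73 mm high (to the rim) and 134 mm long.
- handle_grip_a (a point): Middle of the blue grip sleeve on the handle, 39 mm to the basket's +y of the crook, 112 mm above its underside; sleeve 10 mm thick, 34 mm long along y. Grip it from above.
- handle_grip_b (a point): The like sleeve 39 mm to the basket's -y of the crook.
- petri: Flat clear dish, 65 mm across, 15 mm high, 30 g, loose in the basket; origin at the centre of its underside.
- stand: Retort stand with a drip tray, fixed, heavy. Origin on the bench under the hook's seat. At yaw 0 the hook points to -x: the rod is at x +82 mm, 222 mm high, the hook's arm runs from it along -x at 204 mm, dips to the seat, and rises to its tip at x -19 mm, 212 mm high. Base plate and tray reach from x -58 to +102, y -75 to +75 mm, 26 mm high.
- hook_seat (a point): Where the centre of the handle's wire rests in the hook (8 mm thick wire), 190.5 mm above the bench. The hook is open above between its tip (19 mm towards the stand's -x) and its arm (22 mm towards +x); the hook must pass through the handle's window (between bar and basket rim), so bring the basket up in front of the tip, crook above it, handle's bar along the stand's y, move it towards the stand's +x over the tip and lower the crook into the seat.
- reagent_0: Amber bottle, 56 mm across, 118 mm high, loose bystander; origin at the centre of its underside.
- glue: White glue bottle with red nozzle, 28 mm across, 92 mm high, loose bystander; origin at the centre of its underside.
- timer: White bench timer, 62 x 62 x 19 mm, loose bystander; origin at the centre of its underside.
- pliers: Pliers with red handles, 158 mm long, loose bystander; origin at the centre of the underside.
Things that resemble listed ones, but are neither listed nor needed, are in the scene too. What is shaped like the petri but red is not meant.

How it is judged:
By the outcome, as a careful person would: the job done as asked, in the order asked, and still so for the second after the job is handed in, with the robot touching nothing.
It also fails if it takes over 66 s, if anything falls off the work surface, if the arm or the gripper's body presses on something with over 40 N, if the wrist force passes 120 N, or if a joint passes its speed limit or range.

ROBOT

A 6-joint arm with a two-finger parallel gripper is mounted at the origin on a cart in front of the work surface, level with it; the furniture and walls round the work are solid. World frame = base frame: x ahead of the robot, y to its left, z up, the work surface at z = 0. Lengths are in m, angles in degrees, forces in N, time in s.
With the tool pointing down it reaches from about 0.4 to 0.925 m from the base axis. Payload 12.5 kg.
Tool frame: the origin (TCP) lies on the centre line of the jaws, within the pads' length; the fingertips stand 19 mm ahead of it and the grasp point (between the pads) is the TCP; y points along the fingers, z is the direction in which the jaws open and shut, and the axes are right-handed (so a half turn about y gives the same grasp; the last joint's range is limited). The gripper opens to 95 mm and grips with 3 to 60 N. Pads are 20 mm wide; open, the fingers measure 119 mm over their backs; the gripper's body (75 mm by 180 mm) begins 59 mm behind the grasp point.
Start: joints at [-74.404, 28.126, 89.318, -0, 62.55, -6.05], TCP at [0.231, -0.581, 0.234] pointing down, gripper open.
Joint ranges: [-177.58, 177.58], [-47.91, 125.51], [2.72, 160], [-65.01, 245.01], [3.68, 167.84], [-153.87, 153.87]. Speed limits (degrees/s): [127.2, 127.2, 159.86, 180, 180, 180].

INTERFACE

Orientations are given as a 3x3 rotation matrix whose columns are the frame's x, y, z axes.
In Python, from station import manip, cams, workorder gives the robot as it stands.
- The arm moves only by the shell command python3 -m handwheel 'ROWS' [FORCE]. ROWS is JSON, a list of rows, each a list of 3 entries, a list of its own where there are three numbers: the shift along the tool's x, y, z in m, then the turn, a rotation vector about the tool's x, y, z in degrees, then the opening in per cent of the stroke, from 0 (shut) to 100 (fully open). In form: [[[tx, ty, tz], [rx, ry, rz], fingers], ...]. A call has 1 to 10 rows; each row is the pose to reach, as a shift and turn from the pose measured when the call began, along the tool's axes at that moment; what a row does not reach only later rows make up. A row lasts 1/8 s, in which the tool goes at most 62.5 mm and 10.7 degrees, less where a joint would pass 70% of its speed; a pose out of reach is approached as far as the arm can. A call with a gripper value outside its range is refused whole. The fingers move at their own pace and stop on an object; FORCE is the grip in N (left out, the last holds). Time passes only in rows, so rows that repeat a pose let the fingers close. It gives the time, the measured TCP pose, the force and the opening at its end, in the units of the state.
- manip.observe(): the state, without advancing time (a new reading comes with each control period).
- cams.read_camera(name): name is "scene" or "top" or "wrist"; returns the picture (480x640x3 uint8, red, green, blue); there is no depth.
- cams.get_calibration(name): a dict with "intrinsics" (3x3 intrinsics, pixels), "origin" and "orientation" of the camera in the world. Camera axes: x right, y down, z forward; pixel columns grow to the right and rows downward; lengths in m; the calibration is good to about 2 mm. A picture is of the moment at which its call begins: read the wrist's pose just before it. get_calibration takes no time and is no camera call; for the wrist camera it gives the pose at the moment of the call.
- workorder.finish_job(): hands the job in, once; it reports no verdict.
The state is a dict: "clock": time; "joint_positions": joint angles; "joint_velocities": joint speeds; "joint_torque": joint torques, N m; "tcp_pos": TCP position; "orientation": TCP orientation; "contact_force": force on the tool from outside, world axes, zero at the start; "wrist_torque": the same for the moment, N m; "gripper_width": finger opening in m.
Only numpy, scipy, OpenCV 4.12 (cv2) and the standard library are available. Lean on these libraries where they do the work, as an engineer would, in place of code of your own. Each camera call takes 0.05 s, during which the arm holds its last target.

## Working session

There is one attempt and no reset: what is moved stays moved. The work goes in short steps, Python scripts to look and compute and a shell command to move; the robot and the scene stay as the last step left them, time stands still between calls to the robot, and variables do not carry over. Pictures are saved under pics/ and viewed, and the job is handed in when it is done.

```bash
ls -la; mkdir -p pics
python3 - <<'E'
from station import manip,cams
import cv2,json
s=manip.observe()
print(s)
for n in("scene","top","wrist"):
    c=cams.get_calibration(n);print(n,c)
    cv2.imwrite(f"pics/{n}0.png",cams.read_camera(n)[:,:,::-1])
E
```

```text
total 12
drwxr-xr-x  3 agent agent 4096 Dec  6 19:43 .
drwxr-xr-x 23 root  root  4096 Dec  6 19:43 ..
drwxr-xr-x  2 agent agent 4096 Dec  6 19:43 pics
{'clock': 0.0, 'joint_positions': array([-7.44059977e+01,  2.81643694e+01,  8.93506475e+01, -2.53410219e-04,
        6.25506239e+01, -6.04949245e+00]), 'joint_velocities': array([-0.00719941,  0.06789572, -0.12385178,  0.05778357, -0.03293683,
        0.03036014]), 'joint_torque': array([ 5.52676120e-04, -6.12654805e+01, -2.58188617e+01,  6.92570116e-02,
        4.82027710e-02, -9.38923426e-05]), 'tcp_pos': array([ 0.23048565, -0.58069791,  0.2330562 ]), 'orientation': array([[-9.29496031e-01, -3.11752493e-04,  3.68831983e-01],
       [-3.68832097e-01,  1.10242282e-03, -9.29495384e-01],
       [-1.16836291e-04, -9.99999344e-01, -1.13968196e-03]]), 'contact_force': array([-0.7565566 ,  0.13394882,  0.61644364]), 'wrist_torque': array([ 0.01381193,  0.02055801, -0.01508936]), 'gripper_width': 0.0947016739219873}
scene {'intrinsics': array([[575.1780371 ,   0.        , 314.01639991],
       [  0.        , 575.1780371 , 237.26520771],
    
[... 355 characters left out ...]
   , 566.65260245, 240.83520199],
       [  0.        ,   0.        ,   1.        ]]), 'origin': array([ 0.38936533, -0.13677287,  1.70118691]), 'orientation': array([[-0.00632742, -0.99450489,  0.10449877],
       [-0.99991876,  0.0074487 ,  0.01034327],
       [-0.01106481, -0.10442483, -0.99447123]])}
wrist {'intrinsics': array([[402.22699337,   0.        , 319.90636382],
       [  0.        , 402.22699337, 241.73601106],
       [  0.        ,   0.        ,   1.        ]]), 'origin': array([ 0.29633354, -0.55428905,  0.38596385]), 'orientation': array([[ 0.36743951, -0.90016825, -0.23384895],
       [-0.93004654, -0.35598211, -0.09105041],
       [-0.00128536,  0.25094592, -0.96800026]])}
```

View pics/top0.png

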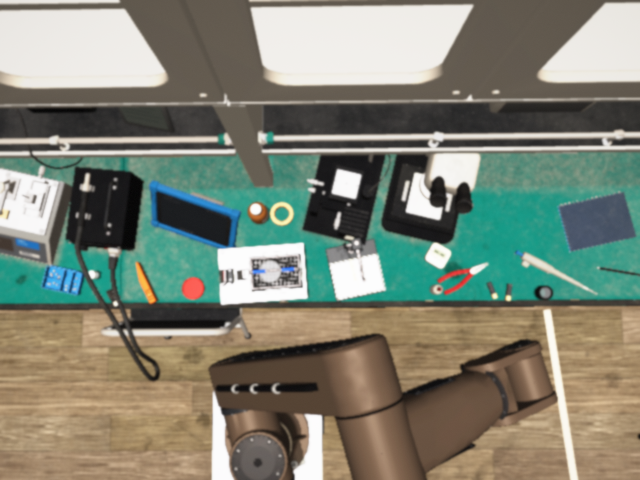

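View pics/scene0.png

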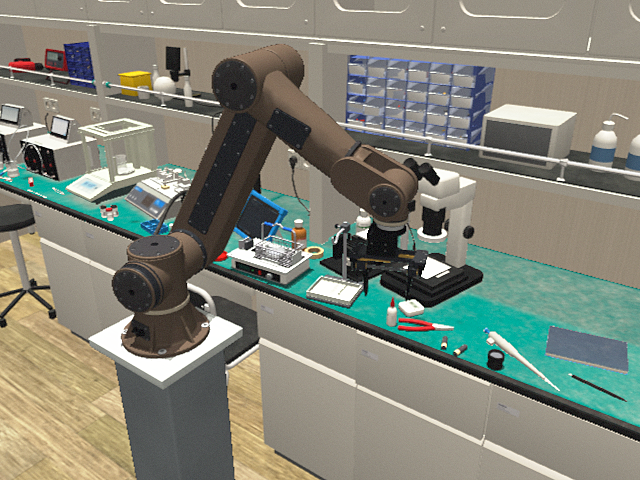

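View pics/wrist0.png

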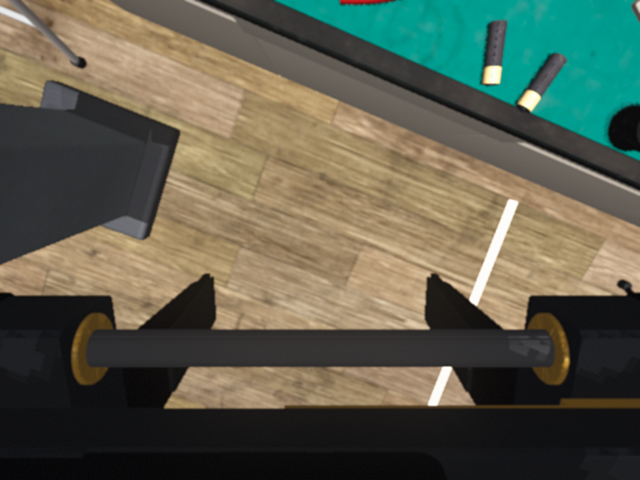

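```bash
cat > h.py <<'E'
import numpy as np,cv2
from station import manip,cams
def ray(name,u,v,cal=None):
    c=cal or cams.get_calibration(name)
    K=np.array(c["intrinsics"]);R=np.array(c["orientation"]);o=np.array(c["origin"])
    d=R@np.linalg.inv(K)@np.array([u,v,1.]);return o,d
def onplane(name,u,v,z,cal=None):
    o,d=ray(name,u,v,cal);return o+d*(z-o[2])/d[2]
def proj(name,p,cal=None):
    c=cal or cams.get_calibration(name)
    q=np.array(c["intrinsics"])@np.array(c["orientation"]).T@(np.array(p)-np.array(c["origin"]));return q[:2]/q[2]
E
python3 - <<'E'
from h import *
t=cv2.imread("pics/top0.png");s=cv2.imread("pics/scene0.png")
cv2.imwrite("pics/a.png",cv2.resize(t[225:315,100:400],None,fx=2.66,fy=2.66,interpolation=cv2.INTER_CUBIC))
cv2.imwrite("pics/b.png",cv2.resize(t[230:310,205:315],None,fx=7,fy=7,interpolation=cv2.INTER_CUBIC))
cv2.imwrite("pics/c.png",cv2.resize(s[200:320,200:380],None,fx=4.4,fy=4.4,interpolation=cv2.INTER_CUBIC))
for n,u,v in(("wedge",147,282),("shL",218,275),("shR",306,270),("stand",357,270)):
    print(n,onplane("top",u,v,0.03))
hsv=cv2.cvtColor(t,cv2.COLOR_BGR2HSV)
m=cv2.inRange(hsv,(5,150,120),(20,255,255));n,l,st,ce=cv2.connectedComponentsWithStats(m)
for i in range(1,n):
    if st[i,4]>15: print(st[i],ce[i],onplane("top",*ce[i],0.028))
    if st[i,4]>100:
        ys,xs=np.where(l==i); r=cv2.minAreaRect(np.stack([xs,ys],1).astype(np.float32));print(r)
        for b in cv2.boxPoints(r):print(onplane("top",*b,.028))
E
```

```text
wedge [0.44628951 0.35046633 0.03      ]
shL [0.46550846 0.14068847 0.03      ]
shR [ 0.47847269 -0.11919281  0.03      ]
stand [ 0.47743312 -0.26948181  0.03      ]
[249 204  17  17 103] [258.57281553 214.60194175] [0.64501546 0.02142219 0.028     ]
((258.1538391113281, 213.2307586669922), (12.203404426574707, 17.195707321166992), 56.3099365234375)
[0.65034701 0.05420724 0.028     ]
[0.67885431 0.0114682  0.028     ]
[ 0.64798243 -0.00882067  0.028     ]
[0.6195789  0.03386219 0.028     ]
[137 263  20  41 281] [145.61209964 284.89679715] [0.43784356 0.35496586 0.028     ]
((144.7413787841797, 282.8965759277344), (42.67459487915039, 8.009692192077637), 66.80140686035156)
[0.49737633 0.39489971 0.028     ]
[0.50659663 0.37321972 0.028     ]
[0.39051977 0.32073415 0.028     ]
[0.38141958 0.34227371 0.028     ]
```

View pics/a.png

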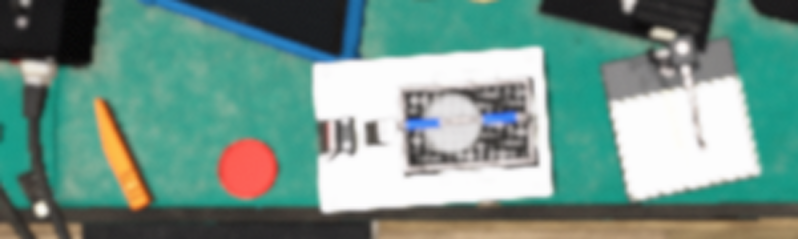

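View pics/b.png

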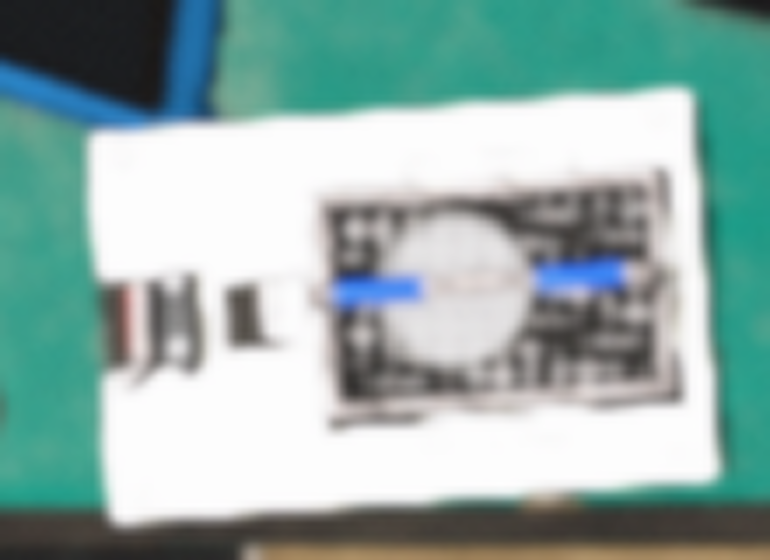

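View pics/c.png

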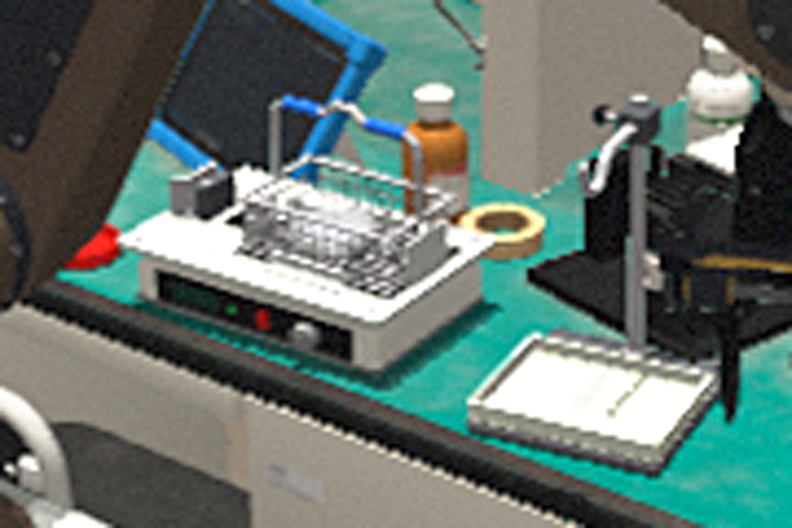

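```bash
cat >> h.py <<'E'
from scipy.spatial.transform import Rotation as Ro
def go(x,y,z,yaw=None):
    """yaw = heading (deg) of tool x; tool y straight down"""
    s=manip.observe();R=np.array(s["orientation"]);p=np.array(s["tcp_pos"])
    if yaw is None: yaw=np.degrees(np.arctan2(R[1,0],R[0,0]))
    a=np.radians(yaw);X=np.array([np.cos(a),np.sin(a),0]);Y=np.array([0,0,-1.]);T=np.stack([X,Y,np.cross(X,Y)],1)
    sh=R.T@(np.array([x,y,z])-p);rv=Ro.from_matrix(R.T@T).as_rotvec(degrees=True)
    d=np.linalg.norm(sh);print("shift",np.round(sh,4).tolist(),"turn",np.round(rv,2).tolist(),"rows>=%.1f"%max(d/.0625,np.linalg.norm(rv)/10.7))
def st():
    s=manip.observe();R=np.array(s["orientation"]);print("t%.2f"%s["clock"],np.round(s["tcp_pos"],4),"yaw %.2f"%np.degrees(np.arctan2(R[1,0],R[0,0])),"tilt",np.round(R[2,[0,2]],4),"F",np.round(s["contact_force"],1),"T",np.round(s["wrist_torque"],2),"w %.4f"%s["gripper_width"],"j",np.round(s["joint_positions"],0))
def shot(name,fn):
    c=cams.get_calibration(name);im=cams.read_camera(name)[:,:,::-1].copy();cv2.imwrite(f"pics/{fn}.png",im)
    np.savez(f"pics/{fn}.npz",**{k:np.array(v) for k,v in c.items()});return im,c
def cal(fn): return dict(np.load(f"pics/{fn}.npz"))
E
python3 -c "
from h import *
go(.43,-.29,.45,202)"
```

```text
shift [-0.2927, -0.2166, -0.1969] turn [0.05, -0.36, -0.0] rows>=6.6
```

```bash
python3 -m handwheel '[[[-0.05,-0.15,0],[0,0,0],100],[[-0.1,-0.2166,-0.05],[0,0,0],100],[[-0.29,-0.2166,-0.197],[0,0,0],100],[[-0.29,-0.2166,-0.197],[0,0,0],100],[[-0.29,-0.2166,-0.197],[0,0,0],100],[[-0.29,-0.2166,-0.197],[0,0,0],100],[[-0.29,-0.2166,-0.197],[0,0,0],100],[[-0.29,-0.2166,-0.197],[0,0,0],100]]'
python3 -c "
from h import *
st();shot('wrist','w1');go(.40,.04,.45,202)"
```

```text
clock: 1.15
tcp_pos: [0.4288, -0.2882, 0.4515]
orientation: [[-0.928, 0.002, 0.373], [-0.373, -0.001, -0.928], [-0.001, -1.0, 0.001]]
contact_force: [-0.0, -0.3, -0.1]
gripper_width: 0.095
t1.15 [ 0.4288 -0.2882  0.4515] yaw -158.13 tilt [-0.0015  0.0012] F [-0.  -0.3 -0.1] T [-0.05 -0.01  0.  ] w 0.0950 j [-41.  10.  83.   0.  86.  27.]
shift [-0.096, 0.0007, -0.3161] turn [-0.02, -0.18, -0.04] rows>=5.3
```

View pics/w1.png

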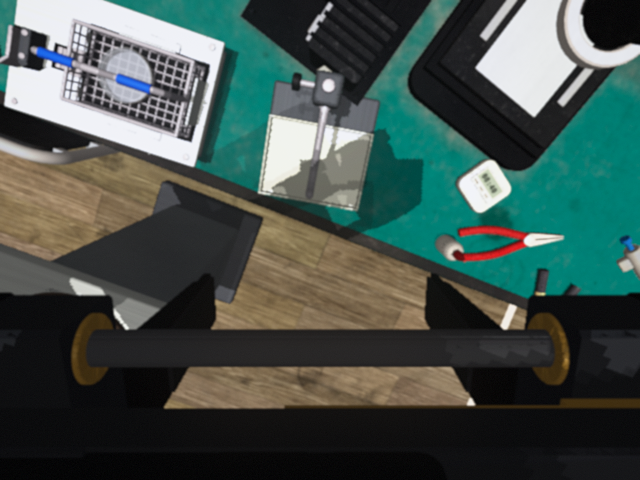

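The stand is at about (320,150), with its rod at (327,87) and its hook reaching down to about (311,195). The shaker is partly in view at the top left.

```bash
python3 -m handwheel '[[[-0.096,0,-0.316],[0,0,0],100],[[-0.096,0,-0.316],[0,0,0],100],[[-0.096,0,-0.316],[0,0,0],100],[[-0.096,0,-0.316],[0,0,0],100],[[-0.096,0,-0.316],[0,0,0],100],[[-0.096,0,-0.316],[0,0,0],100],[[-0.096,0,-0.316],[0,0,0],100]]'
python3 -c "
from h import *
st();shot('wrist','w2');go(.37,.33,.40,202)"
```

```text
clock: 2.08
tcp_pos: [0.4, 0.0399, 0.4502]
orientation: [[-0.928, -0.0, 0.373], [-0.373, -0.0, -0.928], [0.0, -1.0, 0.0]]
contact_force: [-0.5, -0.1, -0.3]
gripper_width: 0.0953
t2.08 [0.4    0.0399 0.4502] yaw -158.10 tilt [0.0001 0.0002] F [-0.5 -0.1 -0.3] T [ 0.01 -0.07  0.02] w 0.0953 j [-4. -1. 96. -0. 85. 64.]
shift [-0.0802, 0.0501, -0.2811] turn [-0.02, -0.17, 0.01] rows>=4.7
```

View pics/w2.png

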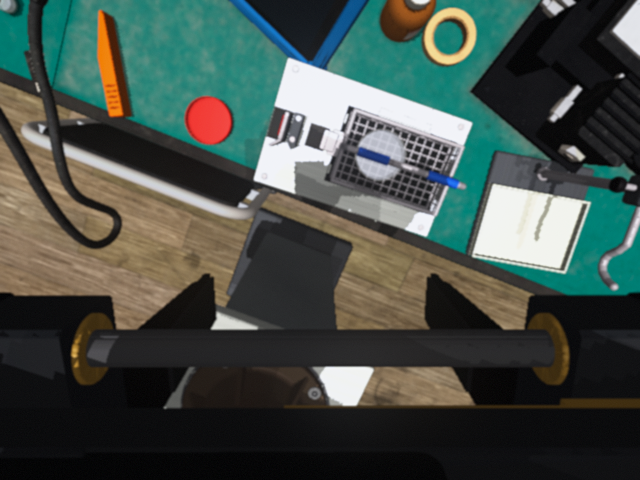

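The shaker is in the middle, with its catch assembly at (290,128). The wedge is at (112,65), tip up, and the stand is at the right with its hook tip near (610,285).

```bash
python3 -m handwheel '[[[-0.08,0.05,-0.281],[0,0,0],100],[[-0.08,0.05,-0.281],[0,0,0],100],[[-0.08,0.05,-0.281],[0,0,0],100],[[-0.08,0.05,-0.281],[0,0,0],100],[[-0.08,0.05,-0.281],[0,0,0],100],[[-0.08,0.05,-0.281],[0,0,0],100]]'
python3 - <<'E'
from h import *
st();shot('wrist','w3')
t=cv2.imread("pics/w2.png")
cv2.imwrite("pics/w2z.png",cv2.resize(t[50:240,240:480],None,fx=3.3,fy=3.1,interpolation=cv2.INTER_CUBIC))
E
```

```text
clock: 2.88
tcp_pos: [0.3707, 0.3305, 0.3985]
orientation: [[-0.928, -0.002, 0.373], [-0.373, -0.002, -0.928], [0.003, -1.0, 0.001]]
contact_force: [0.1, -0.2, 0.3]
gripper_width: 0.0949
t2.88 [0.3707 0.3305 0.3985] yaw -158.10 tilt [0.003 0.001] F [ 0.1 -0.2  0.3] T [-0.07  0.01 -0.01] w 0.0949 j [ 34.  10.  92.  -0.  79. 102.]
```

View pics/w3.png

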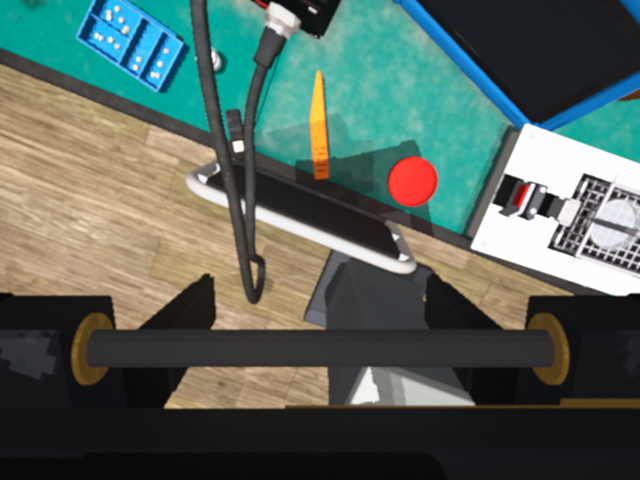

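View pics/w2z.png

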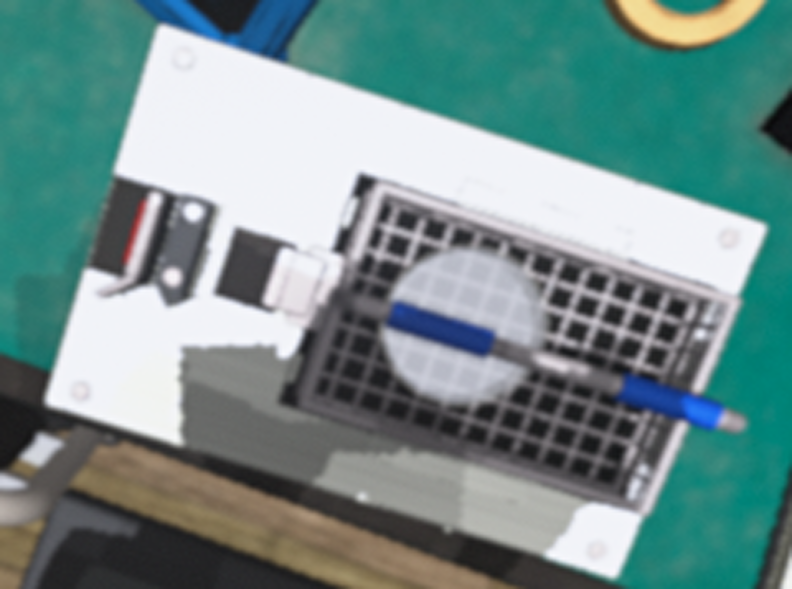

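Run:
```python
from h import *
t=cv2.imread("pics/w3.png");c=cal("w3")
hsv=cv2.cvtColor(t,cv2.COLOR_BGR2HSV)
m=cv2.inRange(hsv,(5,150,100),(22,255,255));m[:, :280]=0;m[:,360:]=0
n,l,s,ce=cv2.connectedComponentsWithStats(m);i=1+np.argmax(s[1:,4]);print(s[i])
cn,_=cv2.findContours((l==i).astype(np.uint8),0,2);k=max(cn,key=cv2.contourArea)
P=cv2.approxPolyDP(k,1.5,True)[:,0]
for u,v in P: print(u,v,np.round(onplane("",u,v,.028,c),4))
cv2.imwrite("pics/w3z.png",cv2.resize(t[60:190,270:370],None,fx=6,fy=4.5,interpolation=cv2.INTER_CUBIC)[:600])
# deck corners in w2 (white mask)
for f in("w2","w3"):
    im=cv2.imread(f"pics/{f}.png");cc=cal(f)
    print(f,"scale")
im=cv2.imread("pics/w2.png");cc=cal("w2")
# from zoom w2z pixel positions
for z in((158,25),(768,225),(620,580),(48,402)):
    u=240+z[0]/3.3;v=50+z[1]/3.1;print((u,v),np.round(onplane("",u,v,.06,cc),4))
```

```text
[ 310   71   19  109 1045]
319 71 [0.5071 0.3868 0.028 ]
317 73 [0.5042 0.3882 0.028 ]
310 116 [0.4547 0.3778 0.028 ]
314 177 [0.3866 0.3456 0.028 ]
316 179 [0.3852 0.3422 0.028 ]
328 177 [0.3933 0.3288 0.028 ]
322 83 [0.4959 0.3783 0.028 ]
w2 scale
w3 scale
(287.8787878787879, 58.064516129032256) [0.5397 0.1396 0.06  ]
(472.72727272727275, 122.58064516129032) [ 0.5564 -0.11    0.06  ]
(427.8787878787879, 237.09677419354838) [ 0.3968 -0.1223  0.06  ]
(254.54545454545456, 179.67741935483872) [0.3821 0.1279 0.06  ]
```

View pics/w3z.png

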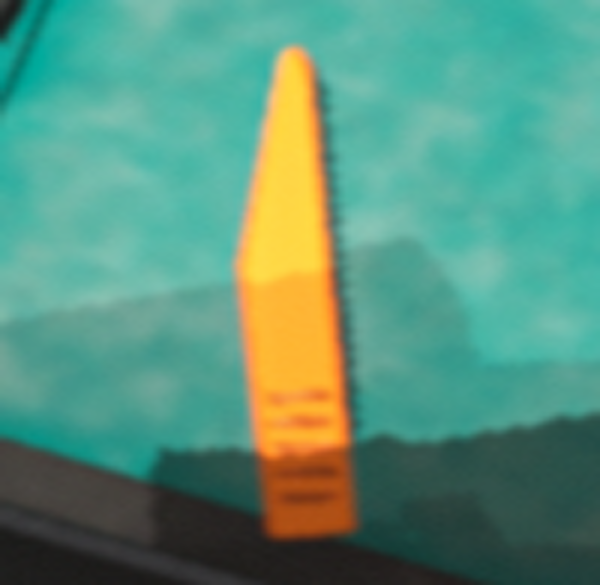

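```bash
cat >> h.py <<'E'
def tri(*obs):
    A=np.zeros((3,3));b=np.zeros(3);L=[]
    for f,u,v in obs:
        o,d=ray("",u,v,cal(f));d=d/np.linalg.norm(d);M=np.eye(3)-np.outer(d,d);A+=M;b+=M@o;L.append((o,d))
    p=np.linalg.solve(A,b);return np.round(p,4),[round(1e3*np.linalg.norm(np.cross(p-o,d)),1) for o,d in L]
E
python3 - <<'E'
from h import *
np.savez("pics/top0.npz",**{k:np.array(v) for k,v in cams.get_calibration("top").items()})
np.savez("pics/scene0.npz",**{k:np.array(v) for k,v in cams.get_calibration("scene").items()})
print("cable loop",tri(("w2",100,243),("w3",253,300),("top0",152,378)))
t=cv2.imread("pics/w3.png");cv2.imwrite("pics/w3c.png",cv2.resize(t[0:310,150:460],None,fx=2.5,fy=1.9))
t=cv2.imread("pics/w2.png");cv2.imwrite("pics/w2c.png",cv2.resize(t[0:250,0:260],None,fx=3,fy=2.4))
E
```

```text
cable loop (array([ 0.1516,  0.3611, -0.0812]), [np.float64(3.3), np.float64(5.1), np.float64(2.0)])
```

View pics/w3c.png

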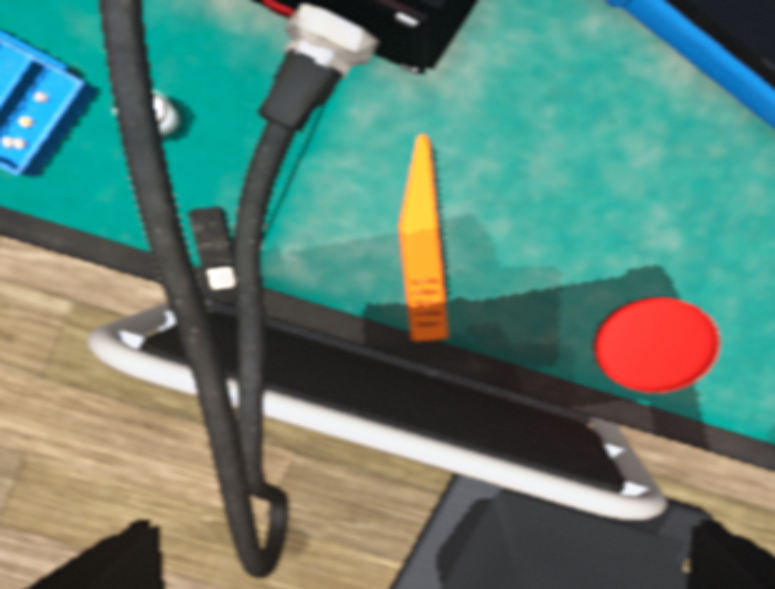

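View pics/w2c.png

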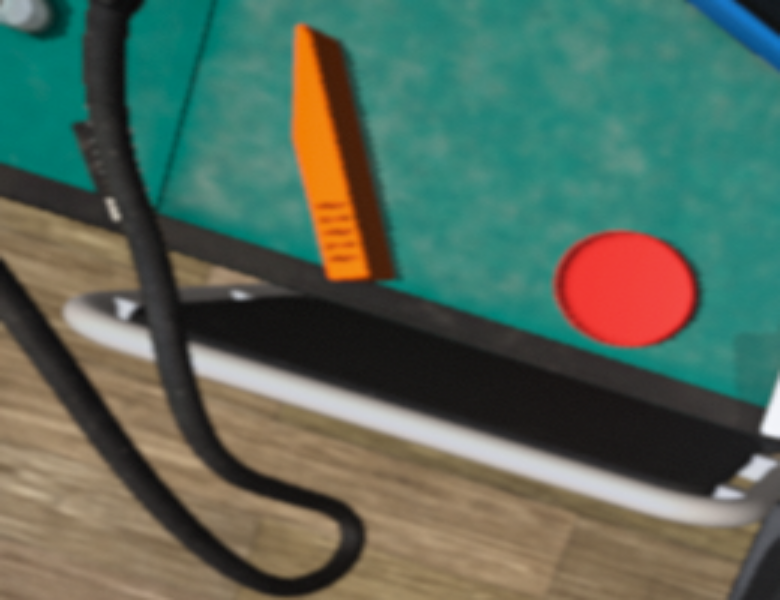

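Run:
```python
from h import *
A=[(35,25),(38,62),(47,96),(55,133),(63,171),(78,196)]
B=[(258,68),(252,95),(248,132),(251,179),(252,221),(253,258)]
f=lambda P:np.concatenate([np.linspace(P[i],P[i+1],20) for i in range(len(P)-1)])
A=f(A);B=f(B)
for b in B[::8]:
    best=min(((max(tri(("w2",*a),("w3",*b))[1]),i) for i,a in enumerate(A)))
    print(b,best[0],A[best[1]],tri(("w2",*A[best[1]]),("w3",*b))[0])
```

```text
[258.  68.] 10.9 [35. 25.] [0.4702 0.4498 0.0503]
[255.47368421  79.36842105] 4.6 [35. 25.] [0.464  0.4509 0.0456]
[252.94736842  90.73684211] 0.3 [35.31578947 28.89473684] [0.4554 0.4507 0.0427]
[251.15789474 102.78947368] 0.0 [36.26315789 40.57894737] [0.4421 0.4488 0.0398]
[249.47368421 118.36842105] 0.1 [37.52631579 56.15789474] [0.4242 0.4452 0.0372]
[248. 132.] 0.5 [39.89473684 69.15789474] [0.4087 0.4424 0.032 ]
[249.26315789 151.78947368] 0.4 [45.57894737 90.63157895] [0.385  0.4339 0.0256]
[250.52631579 171.57894737] 0.1 [ 49.94736842 109.63157895] [0.3622 0.4244 0.0235]
[251.21052632 187.84210526] 0.5 [ 53.31578947 125.21052632] [0.3427 0.4169 0.0216]
[251.63157895 205.52631579] 0.5 [ 57.10526316 143.        ] [0.3199 0.4089 0.0178]
[252. 221.] 0.3 [ 60.47368421 159.        ] [0.299  0.4018 0.014 ]
[252.42105263 236.57894737] 0.2 [ 66.15789474 176.26315789] [0.2747 0.3947 0.0029]
[252.84210526 252.15789474] 0.3 [ 77.21052632 194.68421053] [ 0.2436  0.3881 -0.0263]
```

Run:
```python
from h import *
print(tri(("w2",258,213),("w3",412,270)))
go(.408,.346,.12,205.5)
```

```text
(array([ 0.2922,  0.1224, -0.1221]), [np.float64(6.8), np.float64(6.8)])
shift [-0.0413, 0.2789, -0.0019] turn [-0.06, -3.66, 0.14] rows>=4.5
```

```bash
python3 -m handwheel '[[[-0.041,0.06,-0.002],[0,-3.66,0.14],55],[[-0.041,0.279,-0.002],[0,-3.66,0.14],55],[[-0.041,0.279,-0.002],[0,-3.66,0.14],55],[[-0.041,0.279,-0.002],[0,-3.66,0.14],55],[[-0.041,0.279,-0.002],[0,-3.66,0.14],55],[[-0.041,0.279,-0.002],[0,-3.66,0.14],55]]'
python3 -c "
from h import *
st();shot('wrist','w4');go(.408,.346,.0215,205.5)"
```

```text
clock: 3.68
tcp_pos: [0.408, 0.3436, 0.1181]
orientation: [[-0.904, -0.004, 0.428], [-0.428, -0.004, -0.904], [0.005, -1.0, 0.002]]
contact_force: [-0.2, -0.4, -0.4]
gripper_width: 0.0527
t3.67 [0.408  0.3436 0.1181] yaw -154.64 tilt [0.0049 0.0019] F [-0.2 -0.4 -0.4] T [-0.01 -0.03 -0.02] w 0.0527 j [ 33.  30. 109.  -0.  42.  98.]
shift [-0.0002, 0.0986, -0.0018] turn [-0.08, -0.12, 0.08] rows>=1.6
```

View pics/w4.png

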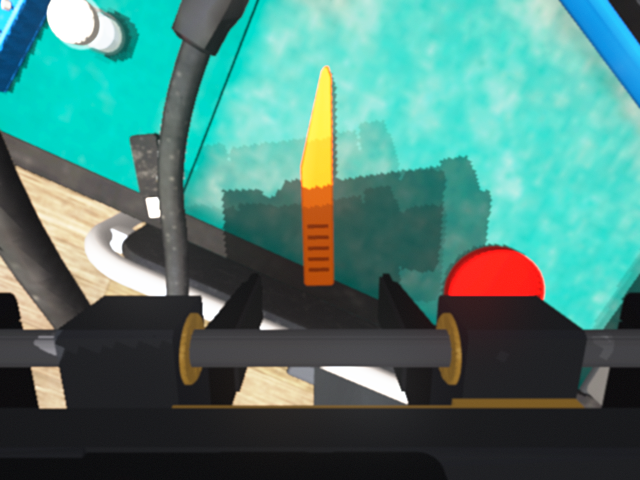

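The wedge lies upright in the view, centred between the jaws at column 318, tip at (326,67). I'll go down and grip.

```bash
python3 -m handwheel '[[[0,0.05,-0.0015],[0,0,0],55],[[0,0.097,-0.0015],[0,0,0],55],[[0,0.097,-0.0015],[0,0,0],55],[[0,0.097,-0.0015],[0,0,0],55],[[0,0.097,-0.0015],[0,0,0],0],[[0,0.097,-0.0015],[0,0,0],0],[[0,0.097,-0.0015],[0,0,0],0],[[0,0.097,-0.0015],[0,0,0],0]]' 40
python3 -c "
from h import *
st()"
```

```text
clock: 4.72
tcp_pos: [0.4093, 0.3456, 0.0261]
orientation: [[-0.904, 0.002, 0.428], [-0.428, -0.0, -0.904], [-0.002, -1.0, 0.001]]
contact_force: [3.2, -6.6, -3.5]
gripper_width: 0.0189
t4.72 [0.4093 0.3456 0.0261] yaw -154.63 tilt [-0.0019  0.0014] F [ 3.2 -6.6 -3.5] T [-0.72 -0.31 -0.03] w 0.0189 j [ 33.  38. 112.  -0.  30.  98.]
```

Run:
```python
from h import *
from scipy.optimize import least_squares,fsolve
s=manip.observe();print(s["joint_positions"])
D=[(28.126,89.318,.6248,.234),(10,83,.5167,.4515),(-1,96,.402,.4502),(10,92,.4967,.3985),(30,109,.5334,.118),(*s["joint_positions"][1:3],np.hypot(*s["tcp_pos"][:2]),s["tcp_pos"][2])]
D=np.array(D)
def fk(p,a,b):
    a,b=np.radians(a),np.radians(b);L1,L2,e,r0,z0=p
    return r0+L1*np.sin(a)+L2*np.sin(a+b)+e*np.sin(a+b-np.pi/2), z0+L1*np.cos(a)+L2*np.cos(a+b)+e*np.cos(a+b-np.pi/2)
f=lambda p:np.concatenate([fk(p,D[:,0],D[:,1])[0]-D[:,2],fk(p,D[:,0],D[:,1])[1]-D[:,3]])
q=least_squares(f,[.5,.5,0.03,.1,.3]);print(q.x,np.round(q.fun*1e3,1))
for z in (.086,.12):
  for r in(.32,.34,.36,.38,.40,.42):
    x=fsolve(lambda j:np.array(fk(q.x,*j))-[r,z],[30,130]);print(z,r,x,"j5",180-sum(x),np.round(fk(q.x,*x),3))
```

```text
[ 33.15365022  38.35151894 111.80865803  -0.18789259  29.74189395
  97.948542  ]
[ 0.58396755  0.40747407 -0.04488963  0.00883876 -0.05318302] [ 0.3 -1.9 -1.3  2.8  0.9 -0.7  0.2  4.3  0.3 -5.2 -2.4  2.9]
0.086 0.32 [ 22.48009617 138.85533612] j5 18.66456770630407 [0.32  0.086]
0.086 0.34 [ 23.24505964 136.24970148] j5 20.505238886793023 [0.34  0.086]
0.086 0.36 [ 24.06218904 133.64143081] j5 22.29638014894158 [0.36  0.086]
0.086 0.38 [ 24.92445955 131.02594691] j5 24.049593545542336 [0.38  0.086]
0.086 0.4 [ 25.82664029 128.39922515] j5 25.774134551801296 [0.4   0.086]
0.086 0.42 [ 26.76482715 125.75759839] j5 27.47757445381734 [0.42  0.086]
0.12 0.32 [ 17.01997724 136.68986026] j5 26.290162504827208 [0.32 0.12]
0.12 0.34 [ 18.13924206 134.20728118] j5 27.653476766223378 [0.34 0.12]
0.12 0.36 [ 19.26782075 131.70564115] j5 29.026538101950536 [0.36 0.12]
0.12 0.38 [ 20.40629164 129.18319604] j5 30.410512315754545 [0.38 0.12]
0.12 0.4 [ 21.55531139 126.63810055] j5 31.806588066275367 [0.4  0.12]
0.12 0.42 [ 22.71561409 124.06838983] j5 33.21599607772214 [0.42 0.12]
```

```bash
python3 -c "
from h import *
go(.345,.22,.15,194);go(.315,.105,.13,183.8)"
```

```text
shift [0.1117, -0.124, 0.0861] turn [-0.07, 11.37, -0.12] rows>=3.0
shift [0.1881, -0.1041, 0.1771] turn [-0.06, 21.57, -0.12] rows>=4.5
```

```bash
python3 -m handwheel '[[[0,-0.06,0],[0,0,0],0],[[0.02,-0.11,0.02],[0,3,0],0],[[0.07,-0.124,0.05],[0,7,0],0],[[0.112,-0.124,0.086],[0,11.4,0],0],[[0.188,-0.104,0.177],[0,21.6,0],0],[[0.188,-0.104,0.177],[0,21.6,0],0],[[0.188,-0.104,0.177],[0,21.6,0],0],[[0.188,-0.104,0.177],[0,21.6,0],0],[[0.188,-0.104,0.177],[0,21.6,0],0]]'
python3 -c "
from h import *
st();shot('wrist','w5')"
```

```text
clock: 5.85
tcp_pos: [0.3157, 0.106, 0.1308]
orientation: [[-0.998, 0.005, 0.067], [-0.067, -0.0, -0.998], [-0.005, -1.0, 0.0]]
contact_force: [0.2, 0.5, -0.9]
gripper_width: 0.0187
t5.85 [0.3157 0.106  0.1308] yaw -176.13 tilt [-0.0047  0.0004] F [ 0.2  0.5 -0.9] T [-0.01  0.05  0.02] w 0.0187 j [  7.  16. 135.  -0.  30.  93.]
```

View pics/w5.png

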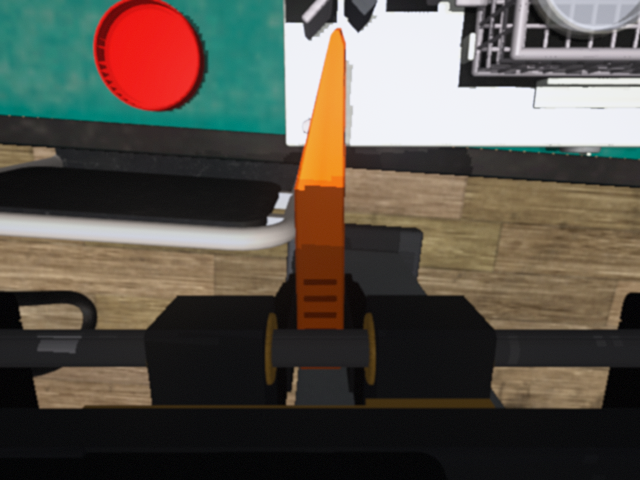

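Run:
```python
from h import *
t=cv2.imread("pics/w5.png");cv2.imwrite("pics/w5z.png",cv2.resize(t[0:90,280:400],None,fx=6.5,fy=6.5,interpolation=cv2.INTER_CUBIC))
```

View pics/w5z.png

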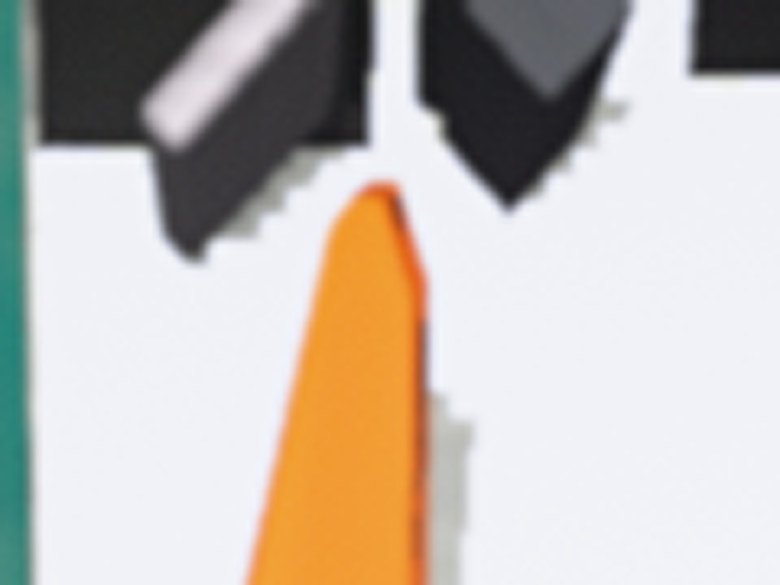

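Run:
```python
from h import *
c=cal("w5");f=lambda x,y,z:onplane("",280+x/6.5,y/6.5,z,c)
a=np.radians(3.8);X=np.array([np.cos(a),np.sin(a)]);Y=np.array([-np.sin(a),np.cos(a)])
s=manip.observe();zb=s["tcp_pos"][2]-.0261;g=np.array([.4625,.1036])
for n,p in(("blockface base",f(420,100,.06)),("block nose base",f(510,210,.06)),("block nose top",f(550,98,.09)),("plate lead base",f(200,260,.06)),("lead top corner",f(175,150,.094)),("lead top outer",f(142,105,.094)),
  ("slot edge corner",f(368,143,.06)),("deck edge",f(25,150,.06)),("wedge tip top",f(385,183,zb+.028)),("straight side top",f(418,400,zb+.028)),("straight top2",onplane("",344.5,183,zb+.028,c)),("tip right bottom",f(428,320,zb))):
    print(n,np.round(p[:2],4),"shaker rel gap",np.round([(p[:2]-g)@X*1e3,(p[:2]-g)@Y*1e3],1))
p=s["tcp_pos"][:2];print("tcp",(p-g)@X*1e3,(p-g)@Y*1e3)
```

```text
blockface base [0.4467 0.103 ] shaker rel gap [-15.8   0.4]
block nose base [0.4394 0.0954] shaker rel gap [-23.6  -6.7]
block nose top [0.4392 0.0955] shaker rel gap [-23.8  -6.6]
plate lead base [0.4343 0.1193] shaker rel gap [-27.1  17.5]
lead top corner [0.4334 0.1201] shaker rel gap [-28.   18.4]
lead top outer [0.4359 0.1225] shaker rel gap [-25.3  20.6]
slot edge corner [0.4434 0.1068] shaker rel gap [-18.8   4.4]
deck edge [0.4412 0.1333] shaker rel gap [-19.3  31.1]
wedge tip top [0.4229 0.1073] shaker rel gap [-39.3   6.3]
straight side top [0.4124 0.1047] shaker rel gap [-49.9   4.4]
straight top2 [0.3704 0.1012] shaker rel gap [-92.1   3.7]
tip right bottom [0.4221 0.1032] shaker rel gap [-40.3   2.2]
tcp -146.5019857738345 12.211222390689048
```

```bash
python3 -m handwheel '[[[0,0.02,0.001],[0,0.7,0.2],0],[[0,0.042,0.001],[0,0.7,0.2],0],[[0,0.042,0.001],[0,0.7,0.2],0],[[0,0.042,0.001],[0,0.7,0.2],0]]'
cat >> h.py <<'E'
G=np.array([.4625,.1036]);aS=np.radians(3.8);XS=np.array([np.cos(aS),np.sin(aS)]);YS=np.array([-np.sin(aS),np.cos(aS)])
def rel(): 
    p=manip.observe()["tcp_pos"][:2];print("tcp rel gap mm",np.round([(p-G)@XS*1e3,(p-G)@YS*1e3],2))
E
python3 - <<'E'
from h import *
st();rel();t,c=shot('wrist','w6');cv2.imwrite("pics/w6z.png",cv2.resize(t[0:90,280:400],None,fx=6.5,fy=6.5,interpolation=cv2.INTER_CUBIC))
E
```

```text
clock: 6.4
tcp_pos: [0.3159, 0.1055, 0.089]
orientation: [[-0.998, 0.008, 0.057], [-0.057, 0.0, -0.998], [-0.008, -1.0, 0.0]]
contact_force: [-0.1, 0.7, 0.1]
gripper_width: 0.0187
t6.40 [0.3159 0.1055 0.089 ] yaw -176.74 tilt [-0.0076  0.0004] F [-0.1  0.7  0.1] T [ 0.04  0.05 -0.  ] w 0.0187 j [  7.  22. 137.  -0.  20.  94.]
tcp rel gap mm [-146.13   11.62]
```

View pics/w6z.png

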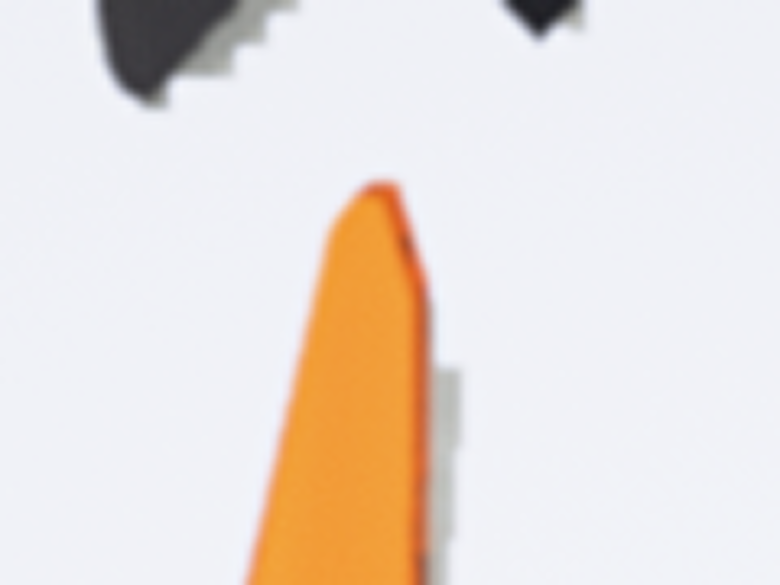

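View pics/w6.png

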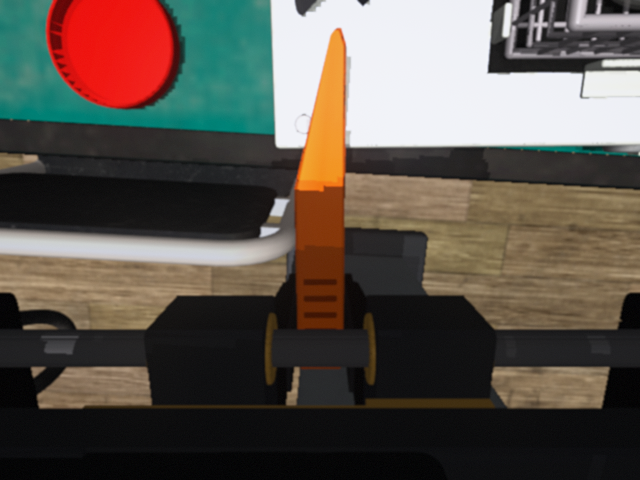

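Run:
```python
from h import *
c=cal("w6");f=lambda x,y,z:onplane("",280+x/6.5,y/6.5,z,c)
for n,p in(("nose base",f(540,38,.06)),("lead base",f(150,103,.06)),("tip top",f(382,183,.0905)),("tip bottom right",f(428,300,.0625)),("straight top",f(415,450,.0905)),("tip left shoulder",f(333,230,.0905)),("st top far",onplane("",344,183,.0905,c)),("st bot",f(430,500,.0625))):
    print(n,np.round([(p[:2]-G)@XS*1e3,(p[:2]-G)@YS*1e3],1))
```

```text
nose base [-23.5  -6.5]
lead base [-26.9  18. ]
tip top [-39.1   4.7]
tip bottom right [-39.    0.6]
straight top [-52.3   3. ]
tip left shoulder [-41.4   7.3]
st top far [-92.    2.8]
st bot [-50.8   0.4]
```

```bash
python3 -m handwheel '[[[0,0.002,0.001],[0,0,-0.35],0],[[-0.01,0.002,0.001],[0,0,-0.35],0],[[-0.02,0.002,0.0008],[0,0,-0.35],0],[[-0.03,0.002,0.0007],[0,0,-0.35],0],[[-0.03,0.002,0.0007],[0,0,-0.35],0]]' 50
python3 - <<'E'
from h import *
st();rel();t,c=shot('wrist','w7');cv2.imwrite("pics/w7z.png",cv2.resize(t[0:90,280:400],None,fx=6.5,fy=6.5,interpolation=cv2.INTER_CUBIC))
E
```

```text
clock: 7.08
tcp_pos: [0.3471, 0.1065, 0.0873]
orientation: [[-0.998, 0.003, 0.057], [-0.057, -0.0, -0.998], [-0.003, -1.0, 0.0]]
contact_force: [2.3, 0.7, -1.5]
gripper_width: 0.0189
t7.08 [0.3471 0.1065 0.0873] yaw -176.76 tilt [-0.0033  0.0003] F [ 2.3  0.7 -1.5] T [ 0.15 -0.25  0.08] w 0.0189 j [  7.  23. 133.  -0.  23.  93.]
tcp rel gap mm [-114.97   10.54]
```

View pics/w7z.png

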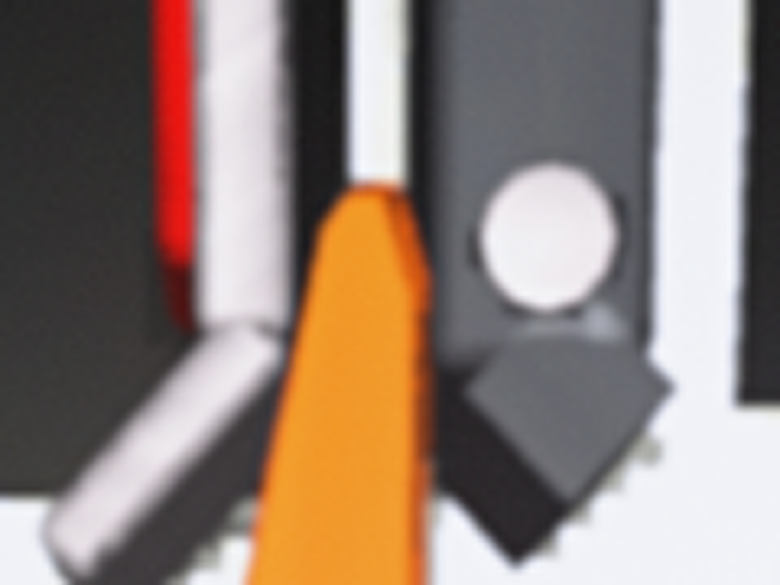

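```bash
python3 -m handwheel '[[[-0.01,0.0008,0],[0,0,0],0],[[-0.02,0.001,0],[0,0,0],0],[[-0.03,0.001,0],[0,0,0],0],[[-0.04,0.001,0],[0,0,0],0],[[-0.04,0.001,0],[0,0,0],0]]' 60
python3 - <<'E'
from h import *
st();rel();t,c=shot('wrist','w8')
E
```

```text
clock: 7.75
tcp_pos: [0.3865, 0.1088, 0.0862]
orientation: [[-0.998, 0.002, 0.057], [-0.057, -0.0, -0.998], [-0.002, -1.0, 0.0]]
contact_force: [-2.9, 2.5, -1.4]
gripper_width: 0.0182
t7.75 [0.3865 0.1088 0.0862] yaw -176.75 tilt [-0.0015  0.0002] F [-2.9  2.5 -1.4] T [0.47 0.56 0.23] w 0.0182 j [  6.  25. 128.  -0.  26.  93.]
tcp rel gap mm [-75.45  10.25]
```

View pics/w8.png

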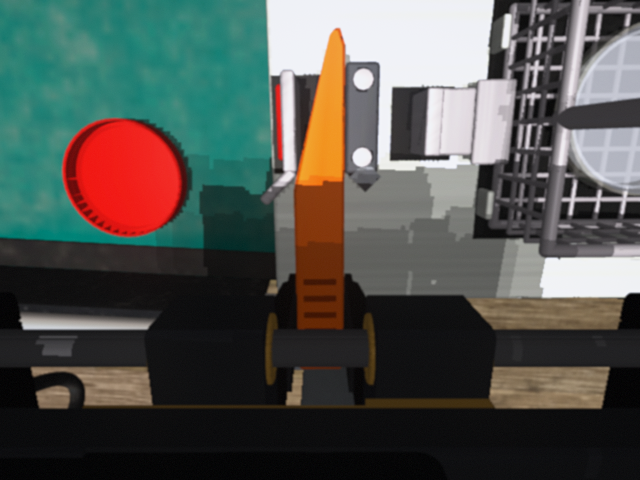

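```bash
python3 -m handwheel '[[[-0.01,0,0],[0,0,0],0],[[-0.02,0,0],[0,0,0],0],[[-0.02,0,0],[0,0,0],0],[[-0.02,0,0],[0,0,0],0]]' 60
python3 - <<'E'
from h import *
st();rel();t,c=shot('wrist','w9')
E
```

```text
clock: 8.3
tcp_pos: [0.4061, 0.1101, 0.0861]
orientation: [[-0.998, 0.0, 0.057], [-0.057, -0.0, -0.998], [-0.0, -1.0, 0.0]]
contact_force: [-5.2, 4.8, -0.3]
gripper_width: 0.0183
t8.30 [0.4061 0.1101 0.0861] yaw -176.72 tilt [-0.0004  0.0002] F [-5.2  4.8 -0.3] T [0.89 0.78 0.37] w 0.0183 j [  6.  26. 126.  -0.  28.  93.]
tcp rel gap mm [-55.89  10.27]
```

View pics/w9.png

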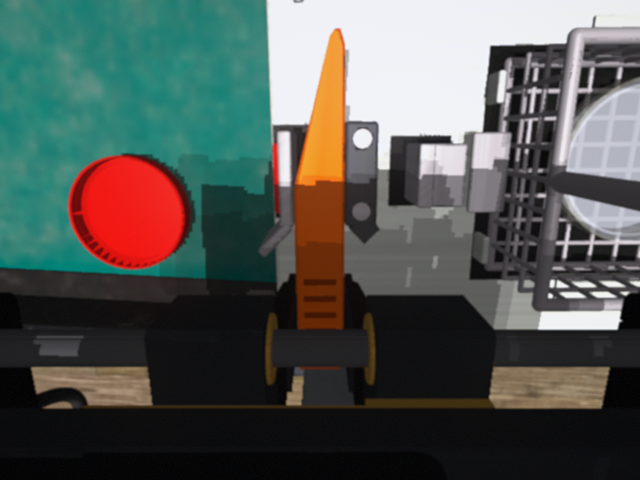

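```bash
python3 -m handwheel '[[[-0.002,0,0],[0,0,0],0],[[-0.002,0,0],[0,0,0],0],[[-0.002,0,0],[0,0,0],45],[[-0.002,0,0],[0,0,0],45],[[-0.002,0,0],[0,0,0],45],[[-0.002,-0.04,0],[0,0,0],45],[[-0.002,-0.09,0],[0,0,0],45],[[-0.002,-0.15,0],[0,0,0],45],[[-0.002,-0.15,0],[0,0,0],45]]'
python3 - <<'E'
from h import *
st();rel();t,c=shot('wrist','w10')
E
```

```text
clock: 9.48
tcp_pos: [0.4095, 0.1104, 0.2398]
orientation: [[-0.998, 0.008, 0.057], [-0.057, 0.001, -0.998], [-0.008, -1.0, -0.0]]
contact_force: [-0.2, 0.1, -0.2]
gripper_width: 0.043
t9.47 [0.4095 0.1104 0.2398] yaw -176.72 tilt [-0.0084 -0.0002] F [-0.2  0.1 -0.2] T [ 0.06 -0.04 -0.01] w 0.0430 j [  6.  11. 116.  -0.  53.  93.]
tcp rel gap mm [-52.47  10.34]
```

View pics/w10.png

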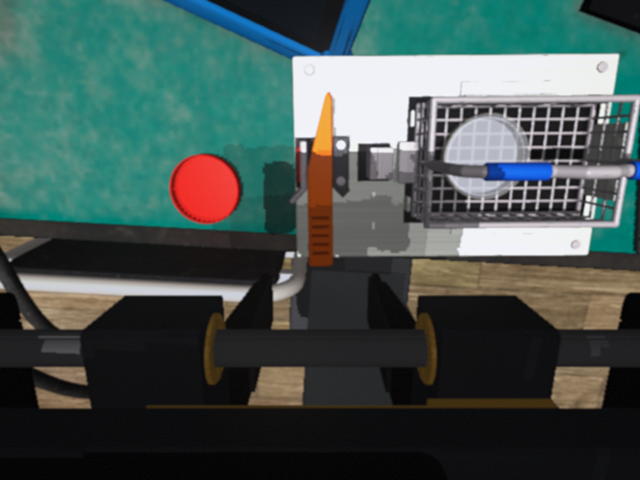

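Run:
```python
from h import *
t=cv2.imread("pics/w10.png");c=cal("w10")
cv2.imwrite("pics/w10z.png",cv2.resize(t[85:275,280:440],None,fx=5,fy=3.1,interpolation=cv2.INTER_CUBIC))
def r(n,u,v,z):
    p=onplane("",u,v,z,c);print(n,np.round(p,4),np.round([(p[:2]-G)@XS*1e3,(p[:2]-G)@YS*1e3],1))
r("tip",329,94,.088);r("tail",320,265,.088)
```

```text
tip [0.5118 0.1105 0.088 ] [49.6  3.6]
tail [0.3835 0.1098 0.088 ] [-78.5  11.4]
```

View pics/w10z.png

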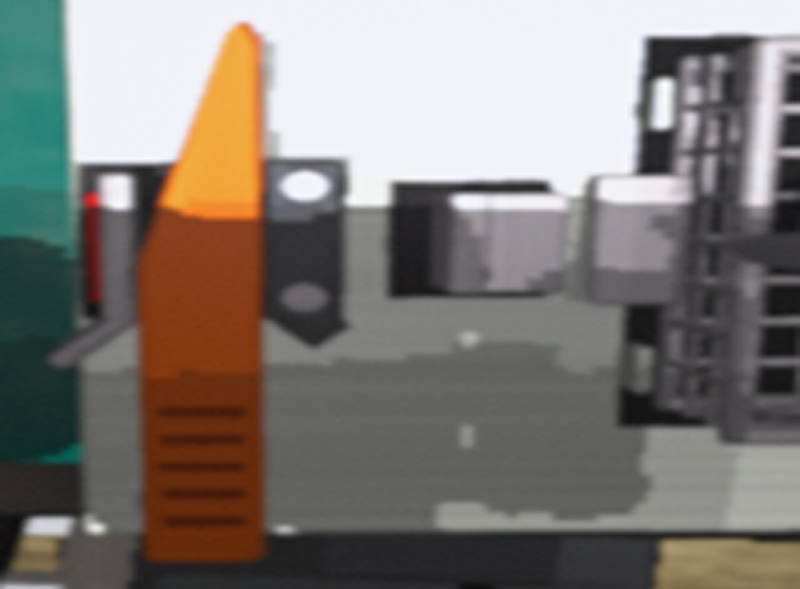

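Run:
```python
from h import *
R={}
for f in("w1","w2","w10"):
    t=cv2.imread(f"pics/{f}.png");h=cv2.cvtColor(t,cv2.COLOR_BGR2HSV)
    m=cv2.inRange(h,(108,150,60),(128,255,255));n,l,s,ce=cv2.connectedComponentsWithStats(m)
    for i in range(1,n):
        if s[i,4]>60: print(f,s[i],np.round(ce[i],1))
```

```text
w1 [ 36  46  37  21 344] [53.2 56.3]
w1 [116  74  35  20 295] [132.8  83. ]
w2 [358 148  31  16 221] [373.1 155.8]
w2 [426 170  33  18 278] [442. 179.]
w10 [630 161  10  20 109] [636.3 169.9]
w10 [ 486  163   66   19 1105] [519.6 171.3]
```

Run:
```python
from h import *
print("a",tri(("w1",53.2,56.3),("w2",373.1,155.8),("w10",519.6,171.3)),tri(("w1",53.2,56.3),("w10",519.6,171.3)),tri(("w2",373.1,155.8),("w10",519.6,171.3)))
print("b",tri(("w1",132.8,83.),("w2",442,179)))
o=np.array([.4715,-.0311])
print("expected a",o+.039*YS,"b",o-.039*YS)
print(onplane("",519.6,171.3,.175,cal("w10")))
```

```text
a (array([0.4692, 0.0091, 0.1783]), [np.float64(0.3), np.float64(0.3), np.float64(0.0)]) (array([0.4693, 0.0091, 0.1783]), [np.float64(0.2), np.float64(0.2)]) (array([0.4691, 0.009 , 0.1781]), [np.float64(0.1), np.float64(0.1)])
b (array([ 0.4742, -0.0684,  0.1757]), [np.float64(0.2), np.float64(0.2)])
expected a [0.46891532 0.00781426] b [ 0.47408468 -0.07001426]
[0.46903492 0.00743521 0.175     ]
```

Run:
```python
from h import *
t=cv2.imread("pics/w1.png");cv2.imwrite("pics/w1s.png",cv2.resize(t[60:220,245:395],None,fx=5,fy=3.7,interpolation=cv2.INTER_CUBIC))
t=cv2.imread("pics/w2.png");cv2.imwrite("pics/w2s.png",cv2.resize(t[140:300,460:640],None,fx=4.4,fy=3.7,interpolation=cv2.INTER_CUBIC))
```

```text
(no output)
```

View pics/w1s.png

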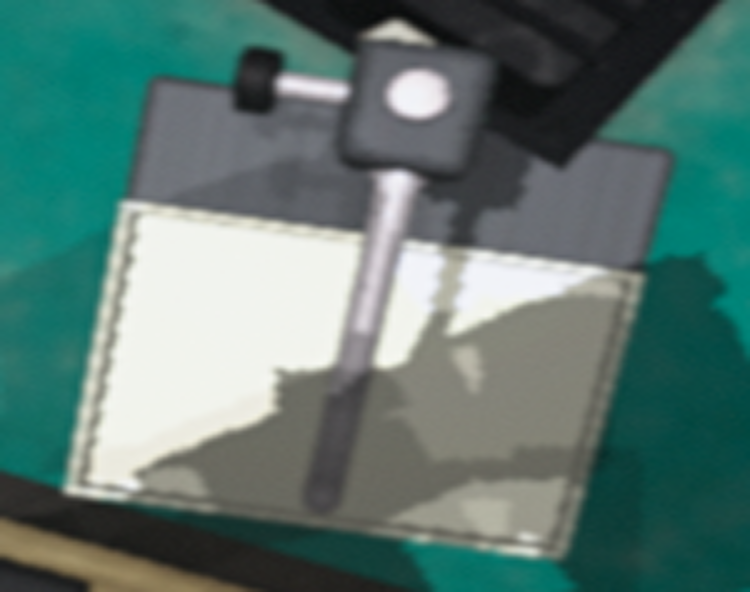

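View pics/w2s.png

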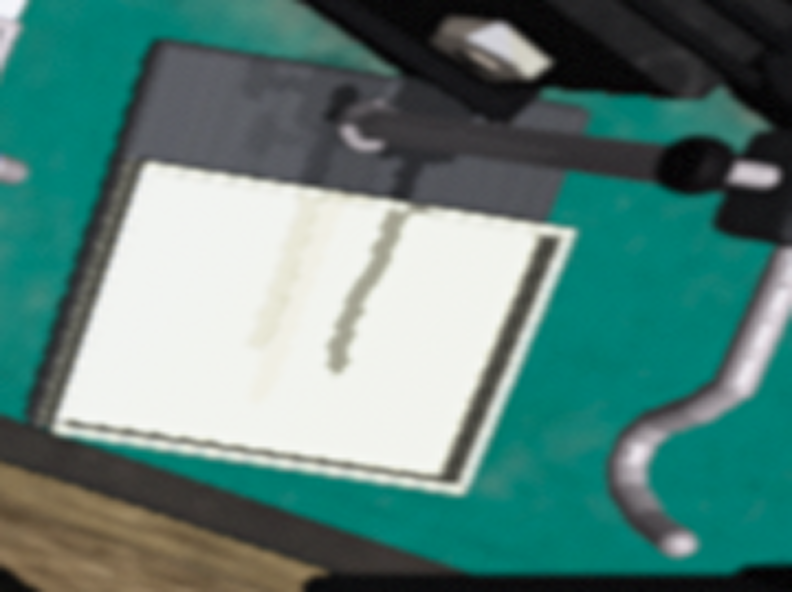

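Run:
```python
from h import *
go(.4742,-.0692,.27,273.8)
w1=lambda x,y:(245+x/5,60+y/3.7); w2=lambda x,y:(460+x/4.4,140+y/3.7)
# hook tip: w1 (320,500) ; w2 (682,545)
print("hooktip",tri(("w1",*w1(318,500)),("w2",*w2(682,545))))
print("hook dip",tri(("w1",*w1(345,395)),("w2",*w2(628,455))))
print("arm bend",tri(("w1",*w1(362,320)),("w2",*w2(740,390))))
print("arm at boss",tri(("w1",*w1(398,178)),("w2",*w2(785,255))))
print("knob",tri(("w1",*w1(258,80)),("w2",*w2(693,165))))
c=cal("w1");P=[]
for n,x,y in(("nearL",65,490),("nearR",562,556),("traytopR",642,275),("traytopL",122,202)):
    p=onplane("",*w1(x,y),.026,c);P.append(p);print(n,np.round(p,4))
for n,x,y in(("baseTL",153,78),("baseTR",675,155)):
    print(n,np.round(onplane("",*w1(x,y),.012,c),4))
c=cal("w2")
for n,x,y in(("nearL",52,432),("nearR",465,493),("traytopR",577,230),("traytopL",145,160)):
    print(n,np.round(onplane("",*w2(x,y),.026,c),4))
```

```text
shift [-0.0554, -0.0321, 0.183] turn [-0.21, -90.52, -0.21] rows>=8.5
hooktip (array([ 0.44  , -0.2714,  0.213 ]), [np.float64(0.2), np.float64(0.2)])
hook dip (array([ 0.4614, -0.2669,  0.1859]), [np.float64(4.3), np.float64(4.3)])
arm bend (array([ 0.4848, -0.2624,  0.2093]), [np.float64(1.5), np.float64(1.5)])
arm at boss (array([ 0.5207, -0.2557,  0.204 ]), [np.float64(0.8), np.float64(0.8)])
knob (array([ 0.5332, -0.2226,  0.2044]), [np.float64(0.3), np.float64(0.3)])
nearL [ 0.391  -0.2072  0.026 ]
nearR [ 0.4202 -0.3503  0.026 ]
traytopR [ 0.5267 -0.329   0.026 ]
traytopL [ 0.4977 -0.1858  0.026 ]
baseTL [ 0.5424 -0.1768  0.012 ]
baseTR [ 0.571  -0.3216  0.012 ]
nearL [ 0.3895 -0.2084  0.026 ]
nearR [ 0.419  -0.3522  0.026 ]
traytopR [ 0.5271 -0.3306  0.026 ]
traytopL [ 0.4986 -0.1861  0.026 ]
```

```bash
python3 -m handwheel '[[[-0.01,-0.03,0],[0,-9,0],45],[[-0.02,-0.032,0.05],[0,-19,0],45],[[-0.04,-0.032,0.1],[0,-29,0],45],[[-0.055,-0.032,0.15],[0,-39,0],45],[[-0.055,-0.032,0.183],[0,-90.5,0],45],[[-0.055,-0.032,0.183],[0,-90.5,0],45],[[-0.055,-0.032,0.183],[0,-90.5,0],45],[[-0.055,-0.032,0.183],[0,-90.5,0],45],[[-0.055,-0.032,0.183],[0,-90.5,0],45],[[-0.055,-0.032,0.183],[0,-90.5,0],45]]'
python3 - <<'E'
from h import *
st();t,c=shot('wrist','w11')
E
```

```text
clock: 10.78
tcp_pos: [0.4735, -0.0692, 0.2686]
orientation: [[0.065, 0.003, 0.998], [-0.998, 0.001, 0.065], [-0.001, -1.0, 0.003]]
contact_force: [0.3, -0.2, -0.2]
gripper_width: 0.043
t10.78 [ 0.4735 -0.0692  0.2686] yaw -86.29 tilt [-0.0008  0.0026] F [ 0.3 -0.2 -0.2] T [-0.01 -0.05 -0.02] w 0.0430 j [-16.  14. 107.   0.  60. -20.]
```

View pics/w11.png

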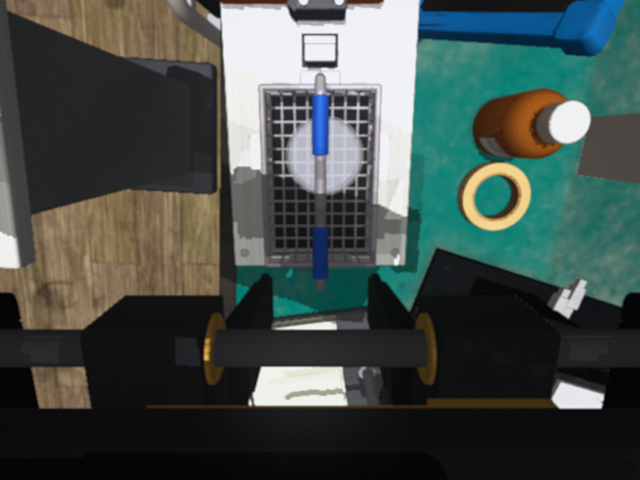

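```bash
python3 - <<'E'
from h import *
print("b",tri(("w1",132.8,83.),("w2",442,179),("w11",320.5,253)),"a",tri(("w11",320.5,124),("w10",519.6,171.3),("w1",53.2,56.3)))
E
python3 -m handwheel '[[[0,0.05,0],[0,0,0],45],[[0,0.092,0],[0,0,0],45],[[0,0.092,0],[0,0,0],45],[[0,0.092,0],[0,0,0],45]]'
python3 - <<'E'
from h import *
st();go(.4745,-.0695,.175,273.8);t,c=shot('wrist','w12')
E
```

```text
b (array([ 0.4743, -0.0687,  0.1762]), [np.float64(0.2), np.float64(0.5), np.float64(0.4)]) a (array([0.4694, 0.0092, 0.1783]), [np.float64(0.1), np.float64(0.2), np.float64(0.1)])
clock: 11.32
tcp_pos: [0.4744, -0.0693, 0.1778]
orientation: [[0.061, 0.004, 0.998], [-0.998, 0.001, 0.061], [-0.0, -1.0, 0.004]]
contact_force: [0.2, 0.3, 0.6]
gripper_width: 0.0431
t11.32 [ 0.4744 -0.0693  0.1778] yaw -86.52 tilt [-0.0004  0.0038] F [0.2 0.3 0.6] T [-0.03 -0.14  0.03] w 0.0431 j [-16.  21. 113.   0.  46. -20.]
shift [0.0002, 0.0028, 0.0001] turn [-0.22, -0.32, -0.02] rows>=0.0
```

View pics/w12.png

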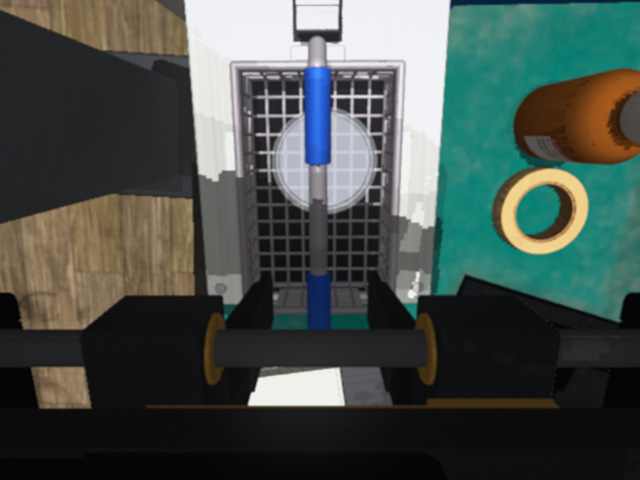

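```bash
python3 -m handwheel '[[[0,0.002,0],[-0.2,-0.2,0],45],[[0,0.002,0],[-0.2,-0.2,0],0],[[0,0.002,0],[-0.2,-0.2,0],0],[[0,0.002,0],[-0.2,-0.2,0],0],[[0,0.002,0],[-0.2,-0.2,0],0],[[0,0.002,0],[-0.2,-0.2,0],0],[[0,-0.006,0],[-0.2,-0.2,0],0],[[0,-0.012,0],[-0.2,-0.2,0],0],[[0,-0.012,0],[-0.2,-0.2,0],0]]' 60
python3 - <<'E'
from h import *
st();t,c=shot('wrist','w13')
E
```

```text
clock: 12.5
tcp_pos: [0.4747, -0.0694, 0.1908]
orientation: [[0.065, 0.002, 0.998], [-0.998, -0.0, 0.065], [0.0, -1.0, 0.002]]
contact_force: [0.1, 0.7, -3.0]
gripper_width: 0.0083
t12.50 [ 0.4747 -0.0694  0.1908] yaw -86.30 tilt [0.0004 0.0024] F [ 0.1  0.7 -3. ] T [-0.08 -0.06  0.04] w 0.0083 j [-16.  20. 112.   0.  48. -20.]
```

View pics/w13.png

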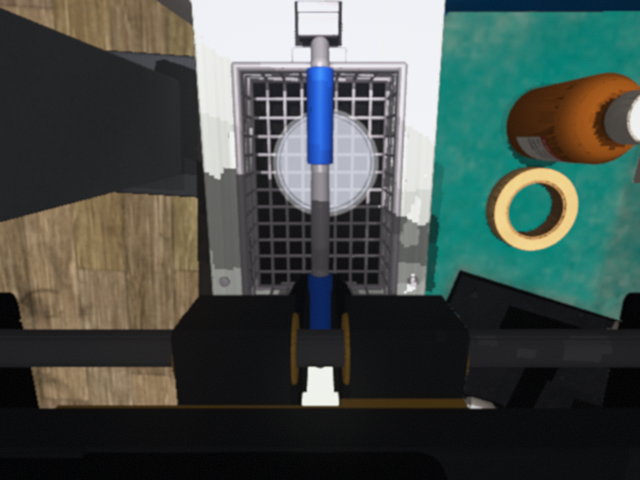

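```bash
python3 -m handwheel '[[[0,-0.015,0],[0,0,0],0],[[0,-0.03,0],[0,0,0],0],[[0,-0.045,0],[0,0,0],0],[[0,-0.05,0],[0,0,0],0],[[0,-0.05,0],[0,0,0],0]]'
python3 - <<'E'
from h import *
st();t,c=shot('wrist','w14');go(.389,-.16,.24,277)
E
```

```text
clock: 13.18
tcp_pos: [0.4744, -0.0693, 0.2403]
orientation: [[0.065, 0.002, 0.998], [-0.998, -0.0, 0.065], [0.0, -1.0, 0.002]]
contact_force: [-0.2, -0.4, -3.7]
gripper_width: 0.0085
t13.18 [ 0.4744 -0.0693  0.2403] yaw -86.30 tilt [0.0003 0.002 ] F [-0.2 -0.4 -3.7] T [-0.14 -0.1   0.03] w 0.0085 j [-16.  16. 109.   0.  55. -20.]
shift [0.085, -0.0001, -0.0909] turn [-0.08, -3.3, 0.01] rows>=2.0
```

View pics/w14.png

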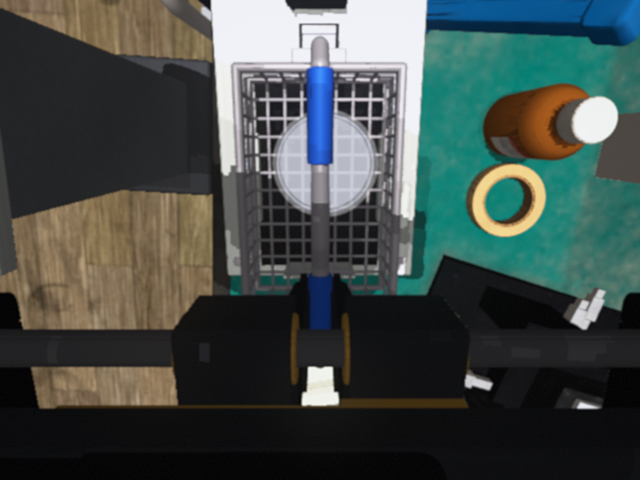

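```bash
python3 -m handwheel '[[[0.01,0,-0.02],[0,-0.5,0],0],[[0.025,0,-0.045],[0,-1,0],0],[[0.045,0.003,-0.07],[0,-2,0],0],[[0.065,0.006,-0.085],[0,-3,0],0],[[0.08,0.009,-0.091],[0,-3.3,0],0],[[0.085,0.009,-0.091],[0,-3.3,0],0],[[0.085,0.009,-0.091],[0,-3.3,0],0]]'
python3 - <<'E'
from h import *
st();go(.3934,-.3217,.231,281.4)
E
```

```text
clock: 14.1
tcp_pos: [0.3891, -0.16, 0.2306]
orientation: [[0.121, 0.001, 0.993], [-0.993, 0.0, 0.121], [-0.0, -1.0, 0.001]]
contact_force: [0.6, 0.2, -2.9]
gripper_width: 0.0084
t14.10 [ 0.3891 -0.16    0.2306] yaw -83.04 tilt [-0.0002  0.0011] F [ 0.6  0.2 -2.9] T [-0.1  -0.19 -0.01] w 0.0084 j [-31.  12. 116.   0.  52. -38.]
shift [0.1611, -0.0004, -0.0153] turn [-0.06, -4.44, -0.01] rows>=2.6
```

```bash
python3 -m handwheel '[[[0.02,0,-0.005],[0,-0.5,0],0],[[0.045,0,-0.012],[0,-1.2,0],0],[[0.075,0,-0.015],[0,-2,0],0],[[0.105,0,-0.015],[0,-3,0],0],[[0.135,0,-0.015],[0,-4,0],0],[[0.155,0,-0.015],[0,-4.4,0],0],[[0.161,0,-0.015],[0,-4.4,0],0],[[0.161,0,-0.015],[0,-4.4,0],0]]'
python3 - <<'E'
from h import *
st();t,c=shot('wrist','w15');t,c=shot('scene','s15');cv2.imwrite("pics/s15z.png",cv2.resize(t[180:320,200:420],None,fx=3.6,fy=3.6,interpolation=cv2.INTER_CUBIC))
E
```

```text
clock: 15.1
tcp_pos: [0.3938, -0.3211, 0.2305]
orientation: [[0.197, 0.001, 0.98], [-0.98, 0.001, 0.197], [-0.001, -1.0, 0.001]]
contact_force: [0.2, -0.1, -3.3]
gripper_width: 0.0086
t15.10 [ 0.3938 -0.3211  0.2305] yaw -78.65 tilt [-0.0007  0.0009] F [ 0.2 -0.1 -3.3] T [-0.08 -0.14  0.01] w 0.0086 j [-47.  19. 106.   0.  55. -58.]
```

View pics/w15.png

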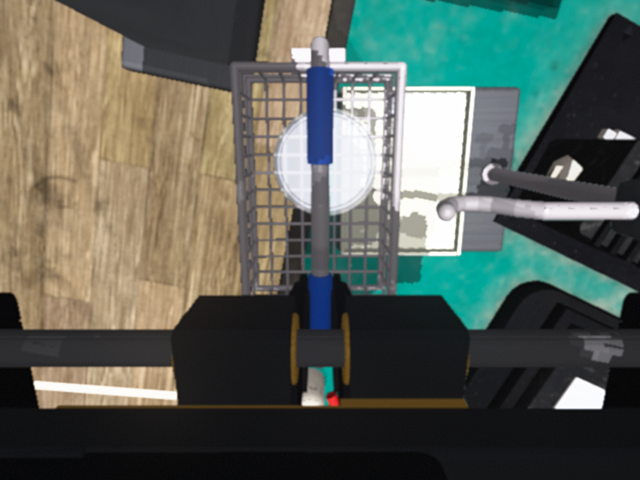

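View pics/s15z.png

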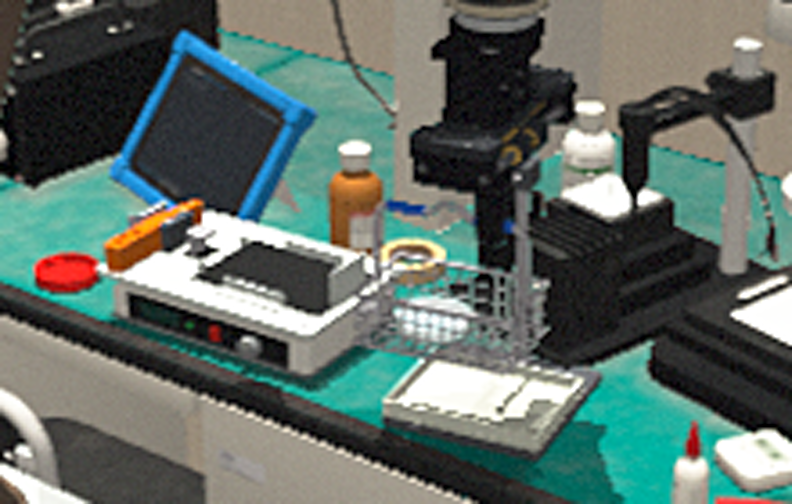

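Run:
```python
from h import *
s=manip.observe();R=np.array(s["orientation"]);p=np.array(s["tcp_pos"]);c=cal("w15")
cr=p+R@np.array([-.0397,-.009,0]);print("crook",cr,proj("",cr,c))
t=cv2.imread("pics/w15.png");cv2.imwrite("pics/w15z.png",cv2.resize(t[150:280,270:490],None,fx=3.6,fy=3.6,interpolation=cv2.INTER_CUBIC))
for n,u,v,z in(("tip",447,210,.210),("arm1",550,209.5,.206),("arm2",630,211,.206)):
    q=onplane("",u,v,z,c);print(n,np.round(q,4),"in tool rel crook (x=-Yst, z=Xst):",np.round(R.T@(q-cr)*1e3,1))
# sleeve a centre from blue mask
h=cv2.cvtColor(t,cv2.COLOR_BGR2HSV);m=cv2.inRange(h,(108,150,60),(128,255,255));n,l,st_,ce=cv2.connectedComponentsWithStats(m)
for i in range(1,n):
    if st_[i,4]>60:
        q=onplane("",*ce[i],.2305,c);print(st_[i],ce[i],np.round(R.T@(q-cr)*1e3,1))
```

```text
crook [ 0.38586329 -0.2818226   0.23964573] [318.4744    224.8013843]
tip [ 0.4407 -0.2706  0.21  ] in tool rel crook (x=-Yst, z=Xst): [-0.1 29.7 55.9]
arm1 [ 0.4871 -0.2619  0.206 ] in tool rel crook (x=-Yst, z=Xst): [  0.4  33.8 103.2]
arm2 [ 0.5224 -0.2555  0.206 ] in tool rel crook (x=-Yst, z=Xst): [  1.2  33.8 139. ]
[ 307   67   26   97 2269] [319.66637285 114.15381225] [-39.    9.2   0.5]
[ 308  274   25   56 1182] [319.97038917 301.60490694] [34.   9.1  0.5]
```

View pics/w15z.png

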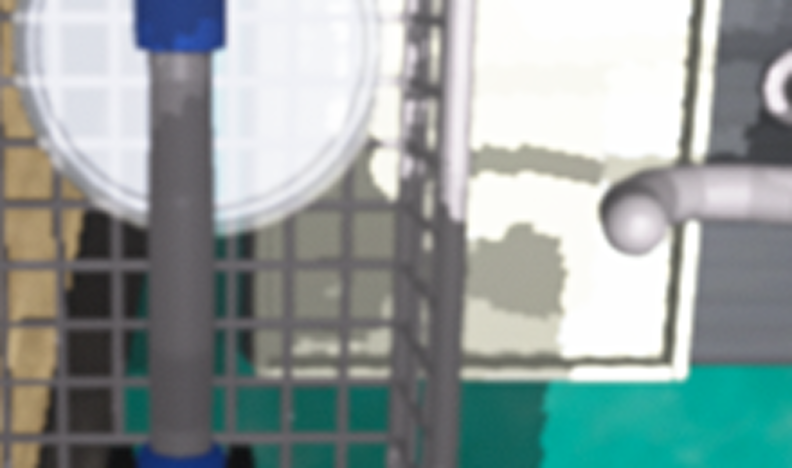

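```bash
python3 -m handwheel '[[[0,0,0.012],[0,0,0],0],[[0,0,0.027],[0,0,0],0],[[0,0,0.045],[0,0,0],0],[[0,0,0.06],[0,0,0],0],[[0,0,0.07],[0,0,0],0],[[0,0,0.0745],[0,0,0],0],[[0,0,0.0745],[0,0,0],0],[[0,0,0.0745],[0,0,0],0]]'
python3 - <<'E'
from h import *
st();t,c=shot('wrist','w16');t,c=shot('scene','s16');cv2.imwrite("pics/s16z.png",cv2.resize(t[190:320,280:420],None,fx=4.6,fy=4.6,interpolation=cv2.INTER_CUBIC))
s=manip.observe();R=np.array(s["orientation"]);p=np.array(s["tcp_pos"])
cr=p+R@np.array([-.0397,-.009,0]);print("crook",cr)
E
```

```text
clock: 16.2
tcp_pos: [0.4664, -0.3061, 0.2307]
orientation: [[0.197, 0.001, 0.98], [-0.98, 0.001, 0.197], [-0.001, -1.0, 0.001]]
contact_force: [0.4, -0.3, -3.2]
gripper_width: 0.0089
t16.20 [ 0.4664 -0.3061  0.2307] yaw -78.63 tilt [-0.0007  0.0009] F [ 0.4 -0.3 -3.2] T [-0.12 -0.1  -0.04] w 0.0089 j [-40.  23.  99.   0.  58. -51.]
crook [ 0.45859941 -0.26724872  0.23979435]
```

View pics/w16.png

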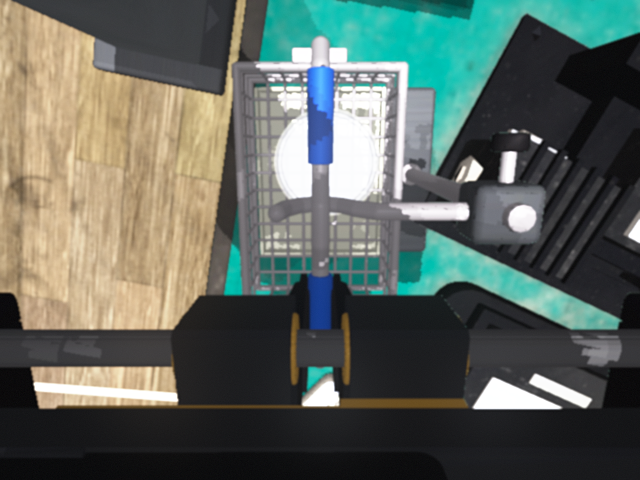

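View pics/s16z.png

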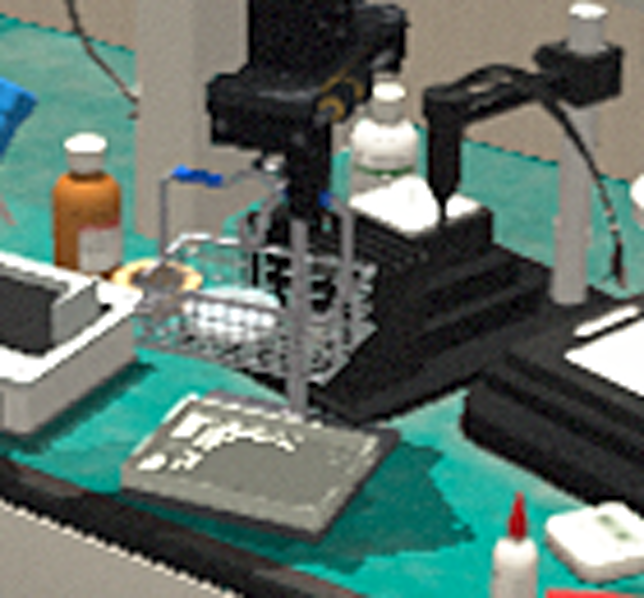

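Run:
```python
from h import *
c=cal("w16");s=manip.observe();R=np.array(s["orientation"]);p=np.array(s["tcp_pos"]);cr=p+R@np.array([-.0397,-.009,0])
print(proj("",cr,c),"seat proj",proj("",[*cr[:2],.187],c))
t=cv2.imread("pics/w16.png");cv2.imwrite("pics/w16z.png",cv2.resize(t[155:275,260:420],None,fx=5,fy=5,interpolation=cv2.INTER_CUBIC))
for n,u,v,z in(("tip",277,213,.212),("near",300,204,.195),("arm",430,211,.204)):
    q=onplane("",u,v,z,c);print(n,np.round(q,4),np.round(R.T@(q-cr)*1e3,1))
```

```text
[318.52824624 225.73627938] seat proj [318.84802814 203.09500788]
tip [ 0.441  -0.2711  0.212 ] [  0.4  27.8 -18.1]
near [ 0.4497 -0.2682  0.195 ] [-0.8 44.8 -8.9]
arm [ 0.5081 -0.2583  0.204 ] [ 1.  35.8 50.3]
```

View pics/w16z.png

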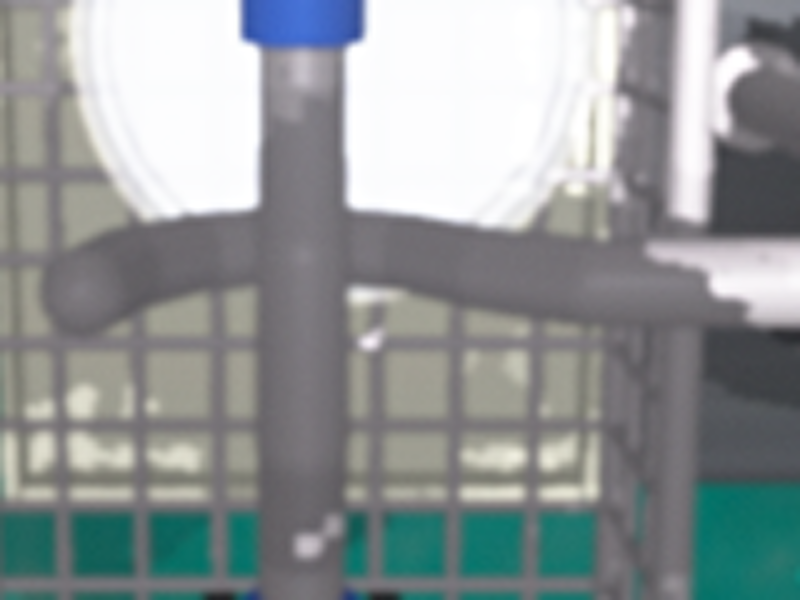

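```bash
python3 -m handwheel '[[[0,0.01,0.0005],[0,0,0],0],[[0,0.022,0.0005],[0,0,0],0],[[0,0.034,0.0005],[0,0,0],0],[[0,0.042,0.0005],[0,0,0],0],[[0,0.046,0.0005],[0,0,0],0],[[0,0.046,0.0005],[0,0,0],0]]'
python3 - <<'E'
from h import *
st();t,c=shot('wrist','w17')
E
```

```text
clock: 17.05
tcp_pos: [0.4669, -0.3059, 0.1849]
orientation: [[0.197, 0.001, 0.98], [-0.98, 0.001, 0.197], [-0.001, -1.0, 0.001]]
contact_force: [-1.5, 0.9, 0.9]
gripper_width: 0.0087
t17.05 [ 0.4669 -0.3059  0.1849] yaw -78.63 tilt [-0.0008  0.0008] F [-1.5  0.9  0.9] T [0.23 0.12 0.07] w 0.0087 j [-40.  26. 102.   0.  52. -51.]
```

View pics/w17.png

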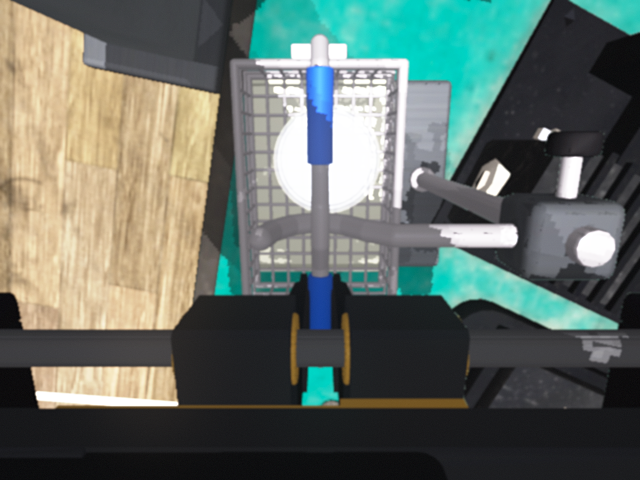

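```bash
python3 -m handwheel '[[[0,0,-0.001],[0,0,0],0],[[0,0.001,-0.0015],[0,0,0],0],[[0,0.002,-0.0015],[0,0,0],0],[[0,0.002,-0.0015],[0,0,0],0]]'
python3 -c "
from h import *
st()"
```

```text
clock: 17.6
tcp_pos: [0.4659, -0.3064, 0.1837]
orientation: [[0.197, 0.002, 0.98], [-0.98, 0.0, 0.197], [0.0, -1.0, 0.002]]
contact_force: [0.8, 2.6, 6.3]
gripper_width: 0.0086
t17.60 [ 0.4659 -0.3064  0.1837] yaw -78.65 tilt [0.0004 0.0022] F [0.8 2.6 6.3] T [ 0.57 -0.31 -0.05] w 0.0086 j [-40.  26. 102.   0.  52. -52.]
```

```bash
python3 -m handwheel '[[[-0.001,-0.0005,0],[0,0,0],0],[[-0.001,-0.0005,0],[0,0,0],0]]' 20
python3 -c "
from h import *
st()"
python3 -m handwheel '[[[0,0,0],[0,0,0],18],[[0,0,0],[0,0,0],18],[[0,0,0],[0,0,0],18]]'
python3 - <<'E'
from h import *
st();t,c=shot('wrist','w18')
E
```

```text
clock: 17.85
tcp_pos: [0.4656, -0.3054, 0.1842]
orientation: [[0.197, 0.002, 0.98], [-0.98, -0.0, 0.197], [0.0, -1.0, 0.002]]
contact_force: [1.7, 0.8, -0.4]
gripper_width: 0.0093
t17.85 [ 0.4656 -0.3054  0.1842] yaw -78.65 tilt [0.0005 0.0022] F [ 1.7  0.8 -0.4] T [-0.11 -0.19 -0.03] w 0.0093 j [-40.  26. 102.   0.  52. -52.]
clock: 18.23
tcp_pos: [0.4656, -0.3054, 0.1841]
orientation: [[0.197, 0.002, 0.98], [-0.98, 0.0, 0.197], [0.0, -1.0, 0.002]]
contact_force: [0.2, -0.2, -1.4]
gripper_width: 0.017
t18.23 [ 0.4656 -0.3054  0.1841] yaw -78.65 tilt [0.0004 0.002 ] F [ 0.2 -0.2 -1.4] T [-0.01 -0.08  0.02] w 0.0170 j [-40.  26. 102.   0.  52. -52.]
```

View pics/w18.png

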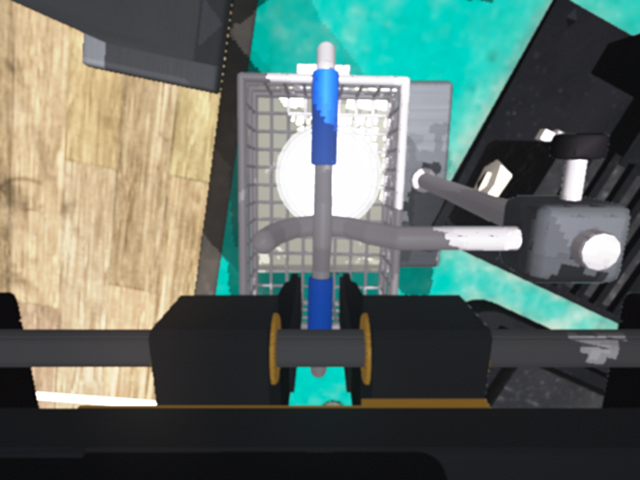

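```bash
python3 -m handwheel '[[[0,0,0],[0,0,0],30],[[0,0,0],[0,0,0],40],[[0,0,0],[0,0,0],40],[[0,0,0],[0,0,0],40],[[0,0,0],[0,0,0],40]]'
python3 - <<'E'
from h import *
st();t,c=shot('wrist','w19');t,c=shot('scene','s19');cv2.imwrite("pics/s19z.png",cv2.resize(t[190:320,280:420],None,fx=4.6,fy=4.6,interpolation=cv2.INTER_CUBIC))
E
```

```text
clock: 18.9
tcp_pos: [0.4656, -0.3054, 0.1841]
orientation: [[0.197, 0.002, 0.98], [-0.98, 0.0, 0.197], [0.0, -1.0, 0.002]]
contact_force: [0.3, 0.3, 0.4]
gripper_width: 0.038
t18.90 [ 0.4656 -0.3054  0.1841] yaw -78.65 tilt [0.0004 0.0021] F [0.3 0.3 0.4] T [ 0.02 -0.1   0.03] w 0.0380 j [-40.  26. 102.   0.  52. -52.]
```

View pics/w19.png

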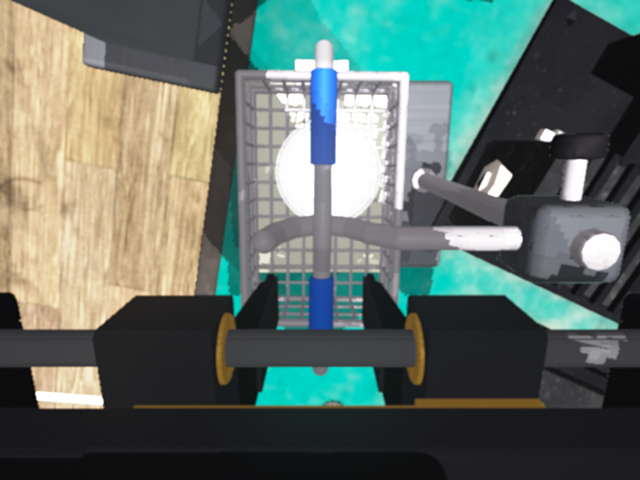

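View pics/s19z.png

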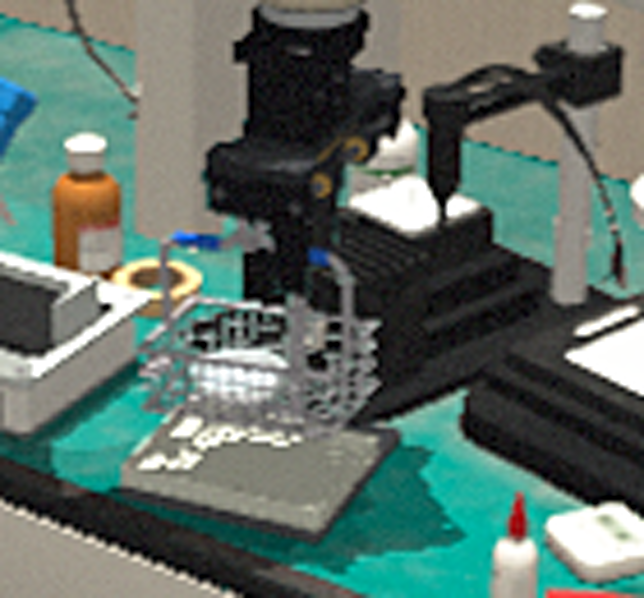

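```bash
python3 -m handwheel '[[[0,-0.01,0],[0,0,0],40],[[0,-0.025,0],[0,0,0],40],[[0,-0.05,0],[0,0,0],40],[[0,-0.09,0],[0,0,0],40],[[0,-0.14,0],[0,0,0],40],[[0,-0.16,-0.0],[0,0,0],40],[[0,-0.16,-0.05],[0,0,0],40],[[0,-0.16,-0.05],[0,0,0],40]]'
python3 - <<'E'
from h import *
st();t,c=shot('wrist','w20');t,c=shot('scene','s20');cv2.imwrite("pics/s20z.png",cv2.resize(t[190:320,280:420],None,fx=4.6,fy=4.6,interpolation=cv2.INTER_CUBIC))
E
```

```text
clock: 20.0
tcp_pos: [0.4144, -0.3154, 0.3458]
orientation: [[0.195, 0.003, 0.981], [-0.981, -0.001, 0.195], [0.002, -1.0, 0.003]]
contact_force: [0.1, 0.8, 0.8]
gripper_width: 0.038
t20.00 [ 0.4144 -0.3154  0.3458] yaw -78.74 tilt [0.002  0.0028] F [0.1 0.8 0.8] T [-0.01 -0.1  -0.03] w 0.0380 j [-45.  14.  94.   0.  72. -56.]
```

View pics/w20.png

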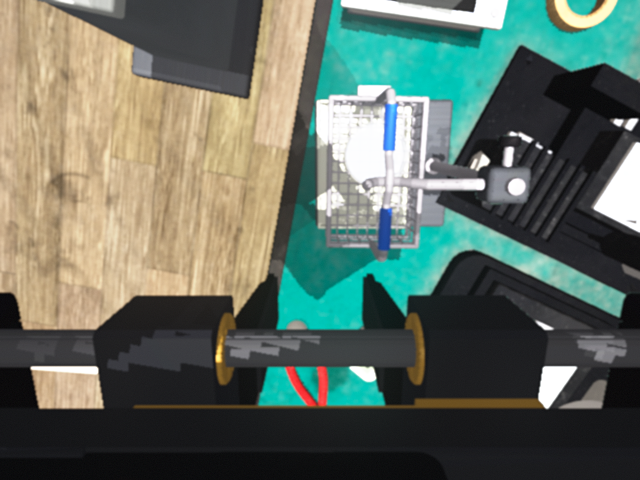

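View pics/s20z.png

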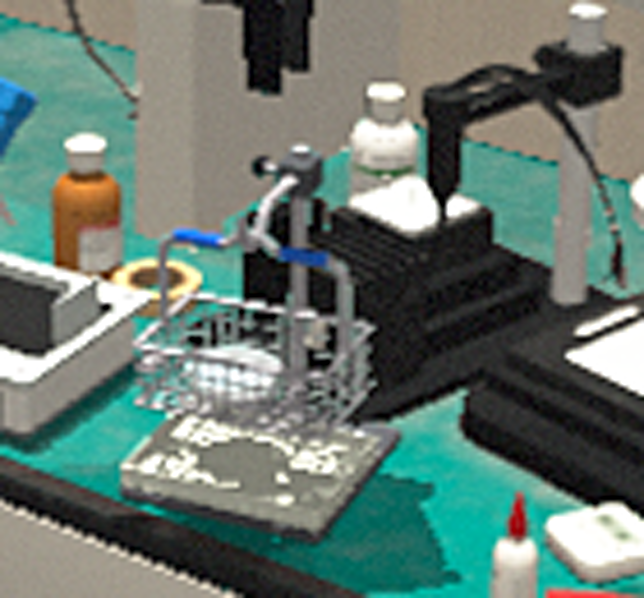

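```bash
python3 -m handwheel '[[[0,0,0],[0,0,0],40],[[0,0,0],[0,0,0],40],[[0,0,0],[0,0,0],40],[[0,0,0],[0,0,0],40],[[0,0,0],[0,0,0],40],[[0,0,0],[0,0,0],40],[[0,0,0],[0,0,0],40],[[0,0,0],[0,0,0],40],[[0,0,0],[0,0,0],40],[[0,0,0],[0,0,0],40]]' >/dev/null
python3 - <<'E'
from h import *
for i in(1,2):
  t1,c=shot('wrist',f'w2{i}');t2,c=shot('scene',f's2{i}')
  B=[]
  for t in(t1,t2):
    h=cv2.cvtColor(t,cv2.COLOR_BGR2HSV);m=cv2.inRange(h,(108,120,60),(128,255,255))
    if t is t2: m[:, :300]=0;m[:,370:]=0;m[:230]=0;m[260:]=0
    n,l,s,ce=cv2.connectedComponentsWithStats(m);o=sorted([(s[k,4],ce[k]) for k in range(1,n)],key=lambda z:-z[0])[:2]
    B.append([q[1] for q in sorted(o,key=lambda z:z[1][1])])
  print(B)
  a=tri((f"w2{i}",*B[0][0]),(f"s2{i}",*B[1][0]));b=tri((f"w2{i}",*B[0][1]),(f"s2{i}",*B[1][1]))
  d=a[0]-b[0];print(a,b,"tilt deg",np.degrees(np.arctan2(d[2],np.hypot(*d[:2]))),"len",np.linalg.norm(d))
t=t2;cv2.imwrite("pics/s21z.png",cv2.resize(t[190:320,200:420],None,fx=3.6,fy=3.6,interpolation=cv2.INTER_CUBIC))
t,c=shot('top','t21');cv2.imwrite("pics/t21z.png",cv2.resize(t[200:310,130:480],None,fx=2.28,fy=2.28,interpolation=cv2.INTER_CUBIC))
st()
E
```

```text
[[array([383.46875  , 125.4765625]), array([382.28354978, 229.17316017])], [array([322.69230769, 241.46153846]), array([345.66666667, 245.43333333])]]
(array([ 0.4504, -0.2294,  0.179 ]), [np.float64(2.1), np.float64(2.1)]) (array([ 0.4667, -0.3064,  0.181 ]), [np.float64(0.0), np.float64(0.0)]) tilt deg -1.4556246067100405 len 0.0787317597923481
[[array([383.4015748, 125.4015748]), array([382.3       , 229.06086957])], [array([322.66666667, 241.46666667]), array([345.67857143, 245.35714286])]]
(array([ 0.4504, -0.2294,  0.179 ]), [np.float64(2.1), np.float64(2.1)]) (array([ 0.4667, -0.3063,  0.1812]), [np.float64(0.1), np.float64(0.1)]) tilt deg -1.6031063078977652 len 0.07863930315052393
t21.60 [ 0.4162 -0.3154  0.3452] yaw -78.69 tilt [0.0016 0.0031] F [-0.  -0.9  0.3] T [ 0.02 -0.13  0.04] w 0.0379 j [-44.  14.  94.   0.  72. -56.]
```

View pics/s21z.png

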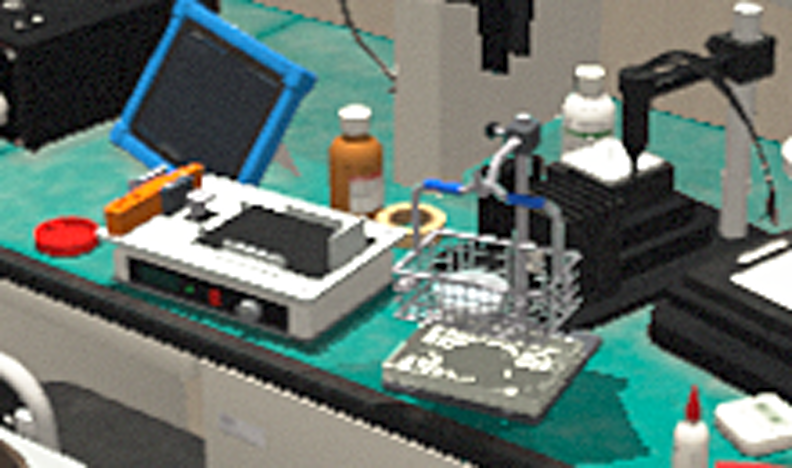

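View pics/t21z.png

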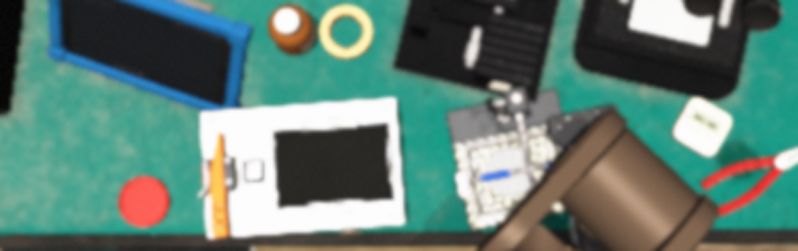

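View pics/w21.png

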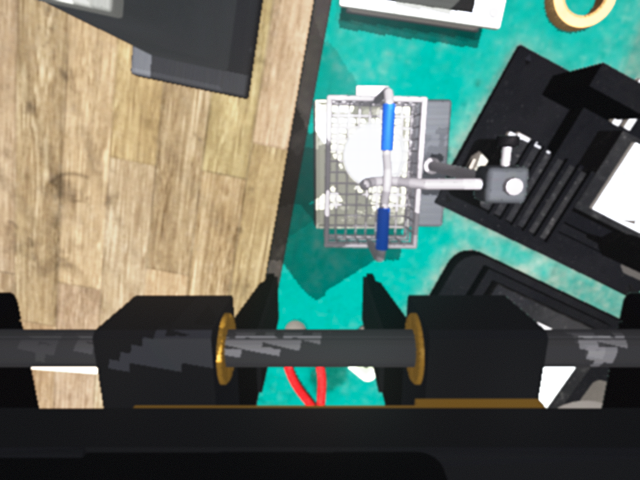

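```bash
python3 -c "
from station import workorder,manip
print(workorder.finish_job());print(manip.observe()['clock'])"
```

```text
the job is handed in; nothing more can be done
None
the job is handed in; nothing more can be done
```

The job is done and handed in at about 21.6 s of the 66 s limit. The wedge holds the catch back by itself, and the basket hangs on the stand's hook with the clear dish still in it.

- **Wedge:** I pushed it in to about 50 mm beyond `wedge_gap` and let go. A close picture just after showed the catch's nose clear of the basket's lug. The last scene and top pictures show the wedge still in place.
- **Basket:** I gripped it by the -y sleeve, lifted it straight up without resistance, and lowered the crook onto the hook. The sleeves measured 179 and 181 mm high, which puts the crook at about 189 mm against the 190.5 mm seat. The bar is tilted about 1.5°, roughly what these sightings can resolve. It no longer swung, and two sightings agreed.
- **Surroundings:** The bystanders in the last pictures look undisturbed, judged by eye. The arm is well clear of everything, and the largest force I read at the end of any move was about 7.5 N.
- **Readings that disagreed:** While lowering, contact with the hook came 2 to 3.5 mm higher than I had worked out. I shifted the basket about 1 mm each way before letting go, and it then settled into the seat.

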